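# Load the tape-roll holder and cap it

### The arm

A 7-joint arm with a two-finger parallel gripper is mounted at the origin on the work surface. World frame = base frame: x ahead of the robot, y to its left, z up, the work surface at z = 0. Lengths are in m, angles in rad, forces in N, time in s.
With the tool pointing down it reaches from about 0.35 to 0.9 m from the base axis. Payload 19.9 kg.
Tool frame: the origin (TCP) lies on the mounting face of the last link; the fingertips stand 173 mm ahead of it and the grasp point (between the pads) lies 155 mm ahead of it (bot.grip_depth is the x of the grasp point in the tool frame, in m); x points along the fingers, z is the direction in which the jaws open and shut, and the axes are right-handed (so a half turn about x gives the same grasp; the last joint's range is limited). The gripper opens to 85 mm and grips with 20 to 120 N. Pads are 22 mm wide; open, the fingers measure 114 mm over their backs; the gripper's body (76 mm by 85 mm) begins 54 mm behind the grasp point. The pads swing forward as they close: fully open they stand 13 mm farther back than shut.
Start: joints at [-1.304, 0.417, -0.01, 1.614, 0.005, 1.111, -0.053], TCP at [0.19, 0.595, 0.405] pointing down, gripper open.
Joint ranges: [-2.81, 2.81], [-0.39, 2.02], [-1.27, 1.25], [0.06, 2.57], [-1.19, 4.33], [0.19, 2], [-2.82, 2.82]. Speed limits (rad/s): [1.89, 1.89, 2.39, 2.39, 3.01, 3.01, 3.01].

### API

Orientations are given as a unit quaternion [x, y, z, w].
In Python, from rig import bot, read_camera, camera_model, workorder, boxes_of, trace gives the robot as it stands. The module is installed in compiled form; this text tells all that it offers.
- The arm moves only by the tool jog_arm, never from a script. Its argument "commands" is a list of rows, each an object with "gripper": the finger opening in m, from 0 to 0.0854; "linear": the shift along the tool's x, y, z in m, a list of three; "roll": the turn about the tool's x in degrees. A call has 1 to 8 rows; each row is the pose to reach, as a shift and turn from the pose commanded when the call began, along the tool's axes at that moment; what a row does not reach only later rows make up. A row lasts 1/10 s, in which the tool goes at most 50 mm and 8.59 degrees, less where a joint would pass 70% of its speed; a pose out of reach is approached as far as the arm can. A call with a gripper value outside its range is refused whole. The fingers move at their own pace and stop on an object; "grip_force" is the grip in N (left out, the last holds). Time passes only in rows, so rows that repeat a pose let the fingers close. It gives the time, the measured TCP pose, the force and the opening at its end, in the units of the state.
- bot.read_state(): the state, without advancing time (a new reading comes with each control period).
- read_camera(name): name is "side" or "top"; returns the picture (384x512x3 uint8, red, green, blue); there is no depth.
- camera_model(name): a dict with "intrinsics" (3x3 intrinsics, pixels), "view" (4x4, takes a point from world to camera coordinates). Camera axes: x right, y down, z forward; pixel columns grow to the right and rows downward; lengths in m; the calibration is good to about 2 mm. A picture is of the moment at which its call begins. camera_model takes no time and is no camera call.
- workorder.close_job(): hands the job in, once; it reports no verdict.
Trained networks look in the newest picture that a camera, given by its name, has taken for a name from the list of things; names that differ only in an ending like _2 or _b are one class to them, and where a whole thing is asked for, a point or a joint stands for the part that bears it (a point fixed in the world has none). Each returns a list of dicts, best first, with "p" (0 to 1); they miss things now and then, are a little off and sometimes report something else, mostly with a low value. They report only what shows in the picture. A call takes as long as a camera call. They do not tell look-alikes from the thing itself.
- boxes_of(camera, query): "point" ([x, y, z] in m, in the coordinates of the camera as it stood for that picture, good to about 4 mm: the middle of the surface that is visible of it).
- trace(camera, query): "mask" (384x512 bool, what is visible of it).
The state is a dict: "clock": time; "q": joint angles; "qd": joint speeds; "tau": joint torques, N m; "eef_pos": TCP position; "tool_rot": TCP orientation; "ft_force": force on the tool from outside, world axes, zero at the start; "wrist_torque": the same for the moment, N m; "width": opening from 0.0 (shut) to 1.0 (fully open).
Only numpy, scipy, OpenCV 4.12 (cv2) and the standard library are available. Lean on these libraries where they do the work, as an engineer would, in place of code of your own. Each camera call takes 0.05 s, during which the arm holds its last target.

### The job

Load the tape holder: slide the blue tape roll onto its rod first, then the yellow one, then push the square wooden end cap onto the rod end so that cap, rolls and red brake plate touch one another without gaps and the sprung plate stays pressed in about half way. Work gently: never force the parts, never squeeze the plate right to its stop, and leave the paperweight, stamp and pencil tray where they are.

Things in the scene. Friction and masses are not known exactly. Their poses are not given: they have to be found in the camera images.
- stand: Fixed dark steel tape holder: foot plate 100 x 150 x 12 mm, upright post (56 wide, 12 thick, top 110 mm high) carrying a level steel rod, 18 mm in diameter, 114 mm long, axis 85 mm above the desk. Origin on the desk below the post's front face, under the rod's axis; z up; the rod runs along the holder's own -y, free end at y = -114 mm.
- rod_tip (a point): Centre of the free end; +y to the post. The last 6 mm taper to 9 mm diameter. Below the rod, 1 to 32 mm from this end, an arched brass spring wire stands out 6.5 mm, pressed down with 4 to 6 N; a roll held 2 to 5 mm low clears it, but it rubs in the cap's bore (a cap held 1 to 2 mm low goes on most easily), so the cap slides on against some 5 to 10 N of friction and then stays where it is left.
- rod_root (a point): Point on the rod's axis at the post's front face, 114 mm from rod_tip. Near it a red brake plate (disc 42 mm across, 4 mm thick) rides on the rod, sprung against a black collar that is clamped at a different place every time and not measured: relaxed, the plate's outer face (which the rolls meet) is 21 to 39 mm from this point. Where it begins to resist must be felt.
- rod_mid (a point): Middle of the rod, 57 mm from either end. The brake plate can be pressed 10 mm towards the post, to a hard stop: it resists with 2 N at the very start and 0.25 N more per mm (3.3 N half way), and let go it springs back and takes loose rolls along. In the rules plate_c0 is the plate and brake_c0 its collar, centres 15.5 mm apart when relaxed.
- caddy: Fixed low grey plastic caddy, 84 x 196 mm in x and y, floor 6 mm high, two rails along y, their tops 12 mm high, no higher parts above 14 mm. Three cradles 62 mm apart along its y hold the two rolls and the cap in any order, the rolls standing on the floor between the rails and the cap on top of the rails, all with their bores along the caddy's y. Origin under its centre.
- roll_blue: Blue tape roll, outer diameter 52, bore 30, width 26 mm, 60 g or so. Origin in the centre of the bore, halfway through its width; its own y is the bore axis (level). The same both ways round.
- roll_yellow: Yellow tape roll, same size and axes as the blue one.
- cap: Dark wooden end cap, a block 40 x 52 x 40 mm (x, y, z) of some 50 g with a blind square bore 23 x 23 mm, 49 mm deep, open in its +y face (which faces the rod's end roughly, within 45 degrees). Origin in the centre of the block; the open face is 26 mm from it.
- paperweight: Green glass paperweight, 72 mm across, 42 mm high, loose; origin under its centre. Leave it alone.
- stamp: Blue hand stamp, base 50 x 30 mm, 59 mm high, loose; origin under its centre. Leave it alone.
- pencil_tray: Aluminium pencil tray 75 x 210 x 18 mm with two coloured pencils, loose; origin under its centre. Leave it alone.
Not all that is in view belongs to the job. Several things look just like the stand: the one meant starts farthest to the robot's left.

How it is judged:
By the outcome, as a careful person would: the job done as asked, in the order asked, and still so for the second after the job is handed in, with the robot touching nothing.
It also fails if it takes over 67 s, if anything falls off the work surface, if the arm or the gripper's body presses on something with over 40 N, if the wrist force passes 120 N, or if a joint passes its speed limit or range.

## Working session

There is one attempt and no reset: what is moved stays moved. The work goes in short steps, Python scripts to look and compute and a tool call to move; the robot and the scene stay as the last step left them, time stands still between calls to the robot, and variables do not carry over. Pictures are saved under pics/ and viewed, and the job is handed in when it is done.

Besides the shell and the picture viewer there is one more tool, called in YAML: its name, and indented under it one key for each argument. jog_arm: Moves the arm, as the interface text tells. Its arguments: {"type":"object","properties":{"commands":{"type":"array"},"grip_force":{"type":"number"}},"required":["commands"]}

```bash
mkdir -p pics; cat > h.py <<'E'
import numpy as np, cv2
from rig import bot, read_camera, camera_model, workorder, boxes_of, trace
def w(cam,p):
    V=np.array(camera_model(cam)["view"]); return (np.linalg.inv(V)@np.r_[p,1])[:3]
def proj(cam,P):
    m=camera_model(cam);c=(np.array(m["view"])@np.r_[P,1])[:3];u=np.array(m["intrinsics"])@c;return u[:2]/u[2]
def ray(cam,uv,z):
    m=camera_model(cam);V=np.linalg.inv(np.array(m["view"]));d=V[:3,:3]@np.linalg.inv(np.array(m["intrinsics"]))@np.array([uv[0],uv[1],1.]);o=V[:3,3];return o+d*(z-o[2])/d[2]
def save(im,n): cv2.imwrite("pics/"+n,cv2.cvtColor(im,cv2.COLOR_RGB2BGR))
E
python3 - <<'E'
from h import *
print(bot.read_state(),bot.grip_depth)
for c in("side","top"):
    save(read_camera(c),c+"0.png"); m=camera_model(c);V=np.linalg.inv(np.array(m["view"]));print(c,V.round(3),m["intrinsics"])
    for q in("stand","caddy","roll_blue","roll_yellow","cap","paperweight","stamp","pencil_tray","rod_tip"):
        for b in boxes_of(c,q)[:4]: 
            P=w(c,b["point"]);print(c,q,round(b["p"],2),P.round(3),proj(c,P).round())
E
```

```text
{'clock': 0.0, 'q': array([-1.30352898,  0.41796858, -0.01032962,  1.61415017,  0.00472352,
        1.11071677, -0.0529982 ]), 'qd': array([ 0.00026953,  0.00081595, -0.00057579,  0.00075743, -0.00052694,
       -0.00014856,  0.00168177]), 'tau': array([ 1.05704552e-05, -8.64449787e+01,  6.78860564e-01, -4.34910142e+01,
        1.91511767e-02,  7.36989576e-03, -2.16721600e-05]), 'eef_pos': array([0.18987242, 0.59532375, 0.40407349]), 'tool_rot': array([-0.4174628 ,  0.57125505,  0.41689795,  0.5706037 ]), 'ft_force': array([-0.55778213, -0.11437801,  0.30406935]), 'wrist_torque': array([ 0.0030579 , -0.00721973, -0.01653776]), 'width': 1.0017504383934646} 0.1547
side [[ 0.69  -0.543  0.479  0.185]
 [-0.724 -0.519  0.455 -0.382]
 [ 0.002 -0.661 -0.751  0.641]
 [ 0.     0.     0.     1.   ]] [[368.84100595   0.         248.9476508 ]
 [  0.         368.84100595 196.03632152]
 [  0.           0.           1.        ]]
side stand 0.95 [0.561 0.174 0.014] [190. 164.]
side stand 0.92 [ 0.29  -0.223  0.009] [222. 367.]
side stand 0.68 [0.362 0.028 0.011] [162. 249.]
side caddy 0.64 [ 0.553 -
[... 828 characters left out ...]
.252  0.011] [335. 290.]
top caddy 0.66 [ 0.567 -0.216  0.007] [319. 186.]
top roll_blue 0.63 [ 0.571 -0.207  0.054] [319. 181.]
top roll_yellow 0.8 [ 0.553 -0.263  0.054] [341. 188.]
top cap 0.8 [ 0.585 -0.145  0.053] [295. 176.]
top paperweight 0.98 [ 0.745 -0.091  0.032] [274. 119.]
top paperweight 0.5 [ 0.775  0.181 -0.003] [177. 113.]
top stamp 0.61 [0.564 0.168 0.012] [177. 185.]
top stamp 0.55 [ 0.742 -0.261  0.021] [336. 122.]
top pencil_tray 0.96 [ 0.773  0.181 -0.002] [177. 113.]
top pencil_tray 0.18 [ 0.744 -0.087  0.034] [272. 119.]
top rod_tip 0.97 [0.561 0.173 0.013] [176. 187.]
top rod_tip 0.66 [0.376 0.034 0.013] [226. 256.]
top rod_tip 0.66 [ 0.296 -0.248  0.013] [334. 289.]
```

View pics/side0.png

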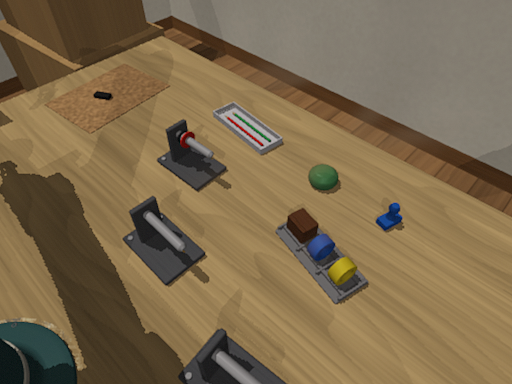

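View pics/top0.png

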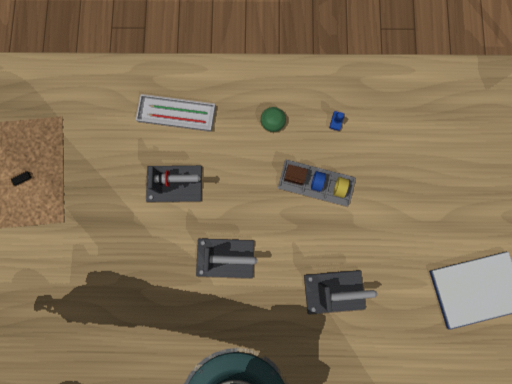

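```bash
python3 - <<'E'
import cv2
a=cv2.imread('pics/top0.png');cv2.imwrite('pics/top0_stand.png',cv2.resize(a[130:240,120:250],None,fx=5,fy=5,interpolation=cv2.INTER_CUBIC))
cv2.imwrite('pics/top0_cad.png',cv2.resize(a[130:230,260:380],None,fx=5,fy=5,interpolation=cv2.INTER_CUBIC))
a=cv2.imread('pics/side0.png');cv2.imwrite('pics/side0_stand.png',cv2.resize(a[70:220,120:290],None,fx=4,fy=4,interpolation=cv2.INTER_CUBIC))
E
```

```text
(no output)
```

Look-alike stands in the top view: (175,184) at y≈+0.17, (226,258) at y≈+0.03 and (338,292) at y≈−0.25. Image left is +y, the robot's left, so the one at (175,184) is meant; it also has a red plate. The caddy, at (318,183), holds the cap, blue roll and yellow roll from left to right. I'll confirm the stand in an enlarged crop.

View pics/top0_stand.png

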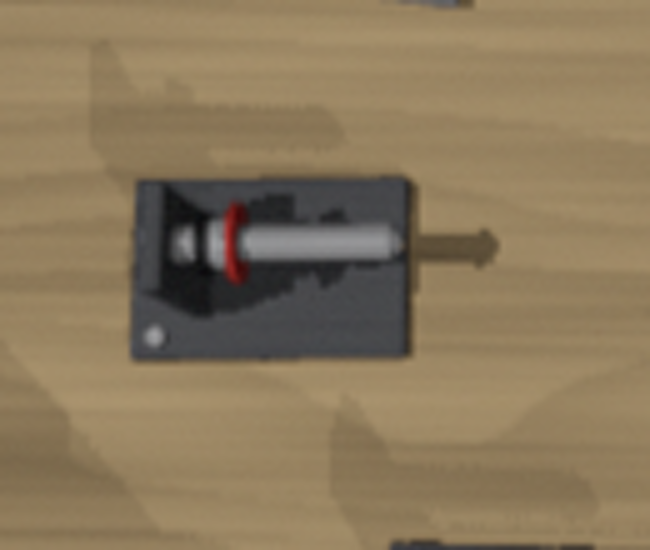

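View pics/top0_cad.png

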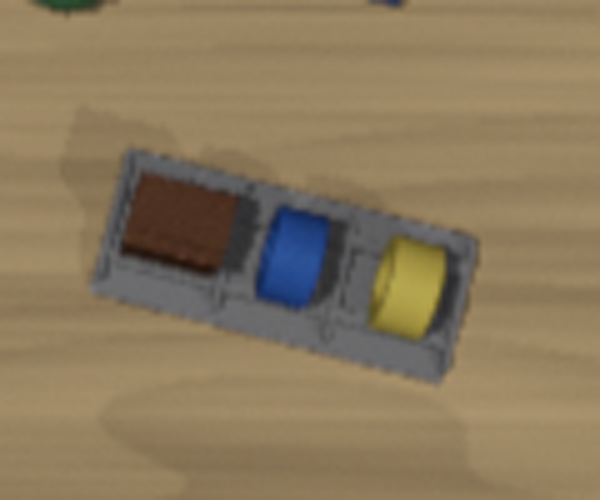

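View pics/side0_stand.png

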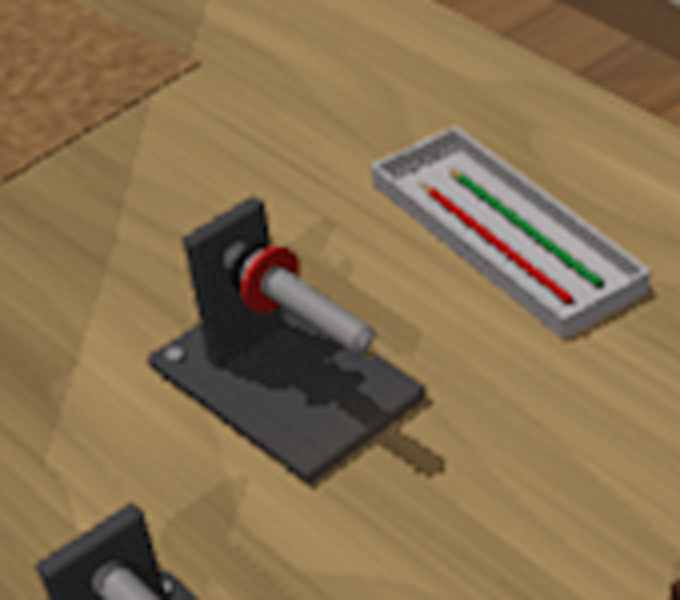

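The crop confirms it: this stand has the red brake plate, at crop (235,243), and its rod tip is at full-image pixel ≈(200,179). Next I'll fit the poses more precisely.

```bash
cat > fit.py <<'E'
from h import *
from scipy.optimize import minimize
top=read_camera("top");save(top,"top1.png")
M={q:trace("top",q) for q in("stand","caddy","cap","roll_blue","roll_yellow")}
side=read_camera("side");save(side,"side1.png")
S={q:trace("side",q) for q in("stand","caddy","cap","roll_blue","roll_yellow")}
np.savez("masks.npz",**{"top_%s_%d"%(q,i):d["mask"] for q in M for i,d in enumerate(M[q])},**{"side_%s_%d"%(q,i):d["mask"] for q in S for i,d in enumerate(S[q])})
for n,D in(("top",M),("side",S)):
  for q in D:
    for d in D[q]:
        y,x=np.nonzero(d["mask"]);print(n,q,round(d["p"],2),len(x),x.mean().round(1),y.mean().round(1),x.min(),x.max(),y.min(),y.max())
print(bot.read_state()["clock"])
E
python3 fit.py
```

```text
top stand 0.77 2408 335.6 292.2 304 376 270 314
top stand 0.59 1943 174.4 184.3 146 201 165 202
top caddy 0.86 1448 317.5 184.4 278 354 160 206
top cap 0.92 340 295.5 175.1 285 306 166 185
top roll_blue 0.68 1859 174.8 183.9 147 202 165 202
top roll_blue 0.62 1643 317.7 184.1 278 355 160 206
top roll_blue 0.58 219 317.8 181.3 311 325 172 191
top roll_yellow 0.71 231 340.8 186.8 334 348 177 196
top roll_yellow 0.44 238 317.9 181.3 311 325 171 191
side stand 0.8 3176 225.2 364.5 178 284 328 383
side stand 0.78 2369 189.1 159.5 157 225 119 191
side stand 0.55 1759 247.3 128.1 213 282 102 154
side caddy 0.73 2059 321.2 266.9 275 366 224 303
side cap 0.84 731 301.3 225.3 286 316 209 242
side roll_blue 0.56 517 320.3 247.6 307 334 235 260
side roll_blue 0.29 2231 189.1 159.7 158 225 120 189
side roll_yellow 0.72 515 341.0 271.4 327 355 258 285
side roll_yellow 0.29 607 322.2 177.3 308 336 165 190
1.6
```

```bash
cat > fit2.py <<'E'
from h import *
from scipy.optimize import minimize
Z=np.load("masks.npz"); CM={c:camera_model(c) for c in("top","side")}
def P2(c,P):
    m=CM[c];q=(np.array(m["view"])@np.c_[P,np.ones(len(P))].T)[:3];u=np.array(m["intrinsics"])@q;return (u[:2]/u[2]).T
SS=6
def render(c,parts,roi):
    x0,y0,x1,y1=roi;im=np.zeros(((y1-y0)*SS,(x1-x0)*SS),np.uint8)
    for P in parts:
        uv=(P2(c,P)-[x0-.5,y0-.5])*SS-.5
        h=cv2.convexHull(uv.astype(np.float32))
        cv2.fillConvexPoly(im,np.round(h*16).astype(np.int32),255,cv2.LINE_8,4)
    return cv2.resize(im,(x1-x0,y1-y0),interpolation=cv2.INTER_AREA)/255.
def box(cx,cy,z0,z1,sx,sy): return np.array([[cx+a*sx/2,cy+b*sy/2,z] for a in(-1,1) for b in(-1,1) for z in(z0,z1)])
def cyl(cx,cz,r,y0,y1):
    t=np.linspace(0,2*np.pi,48);return np.array([[cx+r*np.cos(a),y,cz+r*np.sin(a)] for a in t for y in(y0,y1)])
def T(P,x,y,a):
    c,s=np.cos(a),np.sin(a);return np.c_[x+c*P[:,0]-s*P[:,1],y+s*P[:,0]+c*P[:,1],P[:,2]]
def fit(model,obs,p0,d,name):
    R={}
    for c,m in obs.items():
        y,x=np.nonzero(m);R[c]=(max(0,x.min()-8),max(0,y.min()-8),min(512,x.max()+9),min(384,y.max()+9))
    def cost(p):
        p=np.array(p)*d; t=0
        for c,m in obs.items():
            r=R[c];a=render(c,model(p),r);b=m[r[1]:r[3],r[0]:r[2]];t+=((a-b)**2).sum()/m.sum()
        return t
    best=None
    for k in range(4):
        s0=np.array(p0)/d if best is None else best.x
        rng=np.random.default_rng(k);sim=np.vstack([s0,s0+np.eye(len(s0))*3*rng.choice([-1,1],len(s0))])
        r=minimize(cost,s0,method="Nelder-Mead",options=dict(initial_simplex=sim,xatol=.02,fatol=1e-6,maxiter=600))
        if best is None or r.fun<best.fun: best=r
    print(name,(best.x*d).round(4),round(best.fun,4));return best.x*d
def stand(p):
    x,y,a,yf,f=p
    L=[box(0,yf,0,.012,.1,.15),box(0,.006,0,.11,.056,.012),cyl(0,.085,.009,-.108,0),np.vstack([cyl(0,.085,.009,-.108,-.107),cyl(0,.085,.0045,-.114,-.1139)]),cyl(0,.085,.021,-f,-f+.004)]
    return [T(q,x,y,a) for q in L]
def caddy(p): return [T(box(0,0,0,.012,.084,.196),*p)]
def roll(p): return [T(cyl(0,.032,.026,-.013,.013),*p)]
def cap(p): return [T(box(0,0,.012,.052,.04,.052),*p)]
d3=np.array([.001,.001,.01])
if __name__=="__main__":
    st,ss=Z["top_stand_1"],Z["side_stand_1"]
    d5=np.array([.001,.001,.01,.001,.001])
    for o in({"top":st},{"side":ss},{"top":st,"side":ss}): fit(stand,o,[.56,.225,0,-.045,.03],d5,"stand "+str(list(o)))
    for n,i,f,p in(("cap",0,cap,[.585,-.15,-.22]),("roll_blue",2,roll,[.57,-.207,-.22]),("roll_yellow",0,roll,[.553,-.27,-.22])):
        t,s=Z["top_%s_%d"%(n,i)],Z["side_%s_0"%n]
        for o in({"top":t},{"side":s},{"top":t,"side":s}): fit(f,o,p,d3,n+str(list(o)))
    t=sum(Z[k].astype(int) for k in("top_caddy_0","top_cap_0","top_roll_blue_2","top_roll_yellow_0"))>0
    def allm(p): return caddy(p)+[T(box(0,.062,.012,.052,.04,.052),*p),T(cyl(0,.032,.026,-.013,.013),*p),T(cyl(0,.032,.026,-.075,-.049),*p)]
    s=sum(Z[k].astype(int) for k in("side_caddy_0","side_cap_0","side_roll_blue_0","side_roll_yellow_0"))>0
    for o in({"top":t},{"side":s},{"top":t,"side":s}): fit(allm,o,[.567,-.21,-.22],d3,"caddyall")
E
python3 fit2.py
```

```text
stand ['top'] [ 0.5689  0.2102  0.0127 -0.0311  0.0164] 0.0724
stand ['side'] [ 0.5659  0.2088  0.0164 -0.0289  0.0086] 0.0839
stand ['top', 'side'] [ 0.5677  0.2109  0.008  -0.0315 -0.0102] 0.172
cap['top'] [ 0.5913 -0.1483 -0.2445] 0.0644
cap['side'] [ 0.5899 -0.1462 -0.2838] 0.049
cap['top', 'side'] [ 0.5906 -0.1472 -0.2512] 0.1369
roll_blue['top'] [ 0.5746 -0.2073 -0.2805] 0.055
roll_blue['side'] [ 0.5731 -0.2074 -0.2041] 0.0446
roll_blue['top', 'side'] [ 0.5739 -0.2071 -0.2493] 0.124
roll_yellow['top'] [ 0.5608 -0.2674 -0.2635] 0.0918
roll_yellow['side'] [ 0.5574 -0.2666 -0.1642] 0.0723
roll_yellow['top', 'side'] [ 0.5586 -0.2668 -0.1929] 0.2078
caddyall [ 0.5753 -0.2066 -0.24  ] 0.0487
caddyall [ 0.5736 -0.2068 -0.2602] 0.0516
caddyall [ 0.5746 -0.2068 -0.2472] 0.1133
```

```bash
python3 - <<'E'
from h import *
top=cv2.cvtColor(cv2.imread("pics/top1.png"),cv2.COLOR_BGR2GRAY).astype(float)
pts=[]
for u in range(170,202):
    col=top[172:186,u]; 
    w8=np.clip(col-70,0,None); 
    if u in(172,180,190,197,199,200,201,202): print(u,col.astype(int))
    if 171<=u<=197:
        # half-level crossings
        v=np.arange(172,186); mx=np.percentile(col,80)
        i=np.argmax(col); lo=i
        while col[lo-1]>95: lo-=1
        hi=i
        while col[hi+1]>95: hi+=1
        a=lo-(col[lo]-95)/(col[lo]-col[lo-1]); b=hi+(col[hi]-95)/(col[hi]-col[hi+1])
        pts.append((u,172+(a+b)/2,b-a))
pts=np.array(pts); print(pts.round(2)[::2])
W=np.array([ray("top",p[:2],.085) for p in pts if 172<=p[0]]);k=np.polyfit(W[:,1],W[:,0],1);r=W[:,0]-np.polyval(k,W[:,1]);print("x=",k,"res",r.std(),"x at tip .096",np.polyval(k,.096),"at .21",np.polyval(k,.21))
print(top[178:180,192:206].astype(int))
for u in(199,200,200.5,201): print(u,ray("top",(u,178.8),.085))
st=bot.read_state()
from scipy.spatial.transform import Rotation as R
print(R.from_quat(st["tool_rot"]).as_matrix().round(4))
E
```

```text
172 [ 38  36  53  92 122 139 148 143 132 107  56  39  40  38]
180 [ 71  62  55  92 123 139 147 141 132 104  51  35  39  52]
190 [ 71  70  76  99 125 142 149 141 131 103  55  66  73  74]
197 [ 70  70  82 102 117 130 137 130 122  94  58  70  71  72]
199 [ 72  72  68  64  79  99 107 102  80  50  51  71  73  71]
200 [66 66 66 65 60 64 77 76 51 39 49 64 64 65]
201 [48 52 50 50 51 48 51 52 44 44 45 49 47 49]
[[171.   178.18   6.16]
 [173.   178.18   6.15]
 [175.   178.17   6.09]
 [177.   178.17   6.04]
 [179.   178.16   6.13]
 [181.   178.14   6.09]
 [183.   178.11   6.21]
 [185.   178.1    6.14]
 [187.   178.07   6.13]
 [189.   178.08   6.15]
 [191.   177.96   6.41]
 [193.   177.79   6.63]
 [195.   177.79   6.66]
 [197.   177.81   6.31]]
x= [-0.02540057  0.57476636] res 0.00015244674039494635 x at tip .096 0.5723279062392058 at .21 0.569432241811503
[[150 147 148 149 148 137 114 107  77  51  81  82  81  82]
 [142 141 140 141 140 130 105 102  76  52  79  80  80  82]]
199 [0.56970948 0.09844356 0.085     ]
200 [0.56973011 0.09593126 0.085     ]
200.5 [0.56974043 0.09467518 0.085     ]
201 [0.56975075 0.09341914 0.085     ]
[[ 0.     -0.9527  0.3039]
 [-0.      0.3039  0.9527]
 [-1.     -0.     -0.    ]]
```

```bash
cat > go.py <<'E'
import sys
from h import *
from scipy.spatial.transform import Rotation as R
def st():
    s=bot.read_state();M=R.from_quat(s["tool_rot"]).as_matrix();return s,M
def goto(x,y,z,yaw):  # TCP target, yaw of tool z in deg
    s,M=st();d=M.T@(np.array([x,y,z])-s["eef_pos"]);cy=np.degrees(np.arctan2(M[1,2],M[0,2]))
    r=(cy-yaw+180)%360-180
    print("t",round(s["clock"],2),"pos",s["eef_pos"].round(4),"yaw",cy.round(2),"F",s["ft_force"].round(2),"w",round(s["width"]*85.4,1),"-> linear",d.round(4),"roll",r.round(2))
if __name__=="__main__": goto(*map(float,sys.argv[1:5]))
E
python3 go.py .574 -.207 .32 -14
```

```text
t 1.6 pos [0.1899 0.5954 0.4047] yaw 72.31 F [-0.96 -0.43  0.18] w 85.6 -> linear [ 0.0847 -0.6098 -0.6478] roll 86.31
```

jog_arm:
  commands:
    - {"linear":[0.04,-0.61,-0.648],"roll":86.3,"gripper":0.085}
    - {"linear":[0.04,-0.61,-0.648],"roll":86.3,"gripper":0.085}
    - {"linear":[0.04,-0.61,-0.648],"roll":86.3,"gripper":0.085}
    - {"linear":[0.04,-0.61,-0.648],"roll":86.3,"gripper":0.085}
    - {"linear":[0.04,-0.61,-0.648],"roll":86.3,"gripper":0.085}
    - {"linear":[0.04,-0.61,-0.648],"roll":86.3,"gripper":0.085}
    - {"linear":[0.04,-0.61,-0.648],"roll":86.3,"gripper":0.085}
    - {"linear":[0.04,-0.61,-0.648],"roll":86.3,"gripper":0.085}
  grip_force: 30

```text
clock: 2.4
eef_pos: [0.3629, 0.233, 0.3869]
tool_rot: [-0.02, 0.707, 0.02, 0.707]
ft_force: [1.6, 0.5, 0.6]
width: 0.999
```

```bash
python3 go.py .574 -.207 .32 -14
```

```text
t 2.4 pos [0.3629 0.233  0.3869] yaw 3.21 F [1.64 0.47 0.55] w 85.3 -> linear [ 0.0667 -0.4512  0.1862] roll 17.21
```

jog_arm:
  commands:
    - {"linear":[0.067,-0.451,0.186],"roll":17.2,"gripper":0.085}
    - {"linear":[0.067,-0.451,0.186],"roll":17.2,"gripper":0.085}
    - {"linear":[0.067,-0.451,0.186],"roll":17.2,"gripper":0.085}
    - {"linear":[0.067,-0.451,0.186],"roll":17.2,"gripper":0.085}
    - {"linear":[0.067,-0.451,0.186],"roll":17.2,"gripper":0.085}
    - {"linear":[0.067,-0.451,0.186],"roll":17.2,"gripper":0.085}
    - {"linear":[0.067,-0.451,0.186],"roll":17.2,"gripper":0.085}
    - {"linear":[0.067,-0.451,0.186],"roll":17.2,"gripper":0.085}

```text
clock: 3.2
eef_pos: [0.5366, -0.1231, 0.3321]
tool_rot: [0.084, 0.702, -0.084, 0.702]
ft_force: [0.2, 2.0, 0.7]
width: 0.998
```

```bash
python3 go.py .574 -.207 .32 -14
```

```text
t 3.2 pos [ 0.5366 -0.1231  0.3321] yaw -13.61 F [0.17 2.   0.72] w 85.2 -> linear [ 0.0121 -0.0727  0.056 ] roll 0.39
```

jog_arm:
  commands:
    - {"linear":[0.012,-0.073,0.056],"roll":0.4,"gripper":0.085}
    - {"linear":[0.012,-0.073,0.056],"roll":0.4,"gripper":0.085}
    - {"linear":[0.012,-0.073,0.056],"roll":0.4,"gripper":0.085}

```text
clock: 3.5
eef_pos: [0.5733, -0.2108, 0.3196]
tool_rot: [0.087, 0.702, -0.09, 0.701]
ft_force: [0.1, 0.1, 0.5]
width: 0.997
```

```bash
python3 go.py .574 -.207 .19 -14; python3 - <<'E'
from h import *
a=read_camera("side");save(cv2.resize(a[150:330,230:420],None,fx=4,fy=3.3,interpolation=cv2.INTER_CUBIC),"s2.png")
E
```

```text
t 3.5 pos [ 0.5733 -0.2108  0.3196] yaw -14.37 F [0.14 0.09 0.51] w 85.1 -> linear [ 0.1295  0.0043 -0.0003] roll -0.37
```

View pics/s2.png

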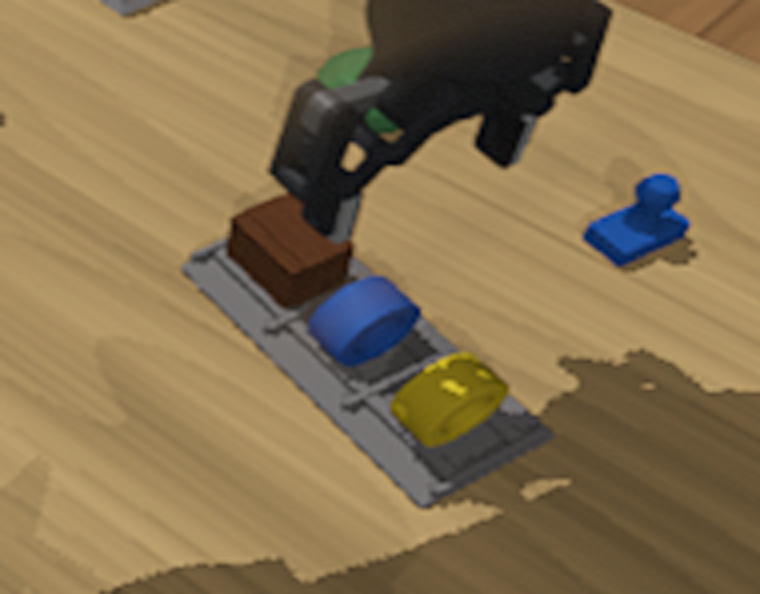

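The view from the side shows the open jaws above the blue roll at crop (365,318), with the cap and the yellow roll clear of them. I'm descending now.

jog_arm:
  commands:
    - {"linear":[0.04,0.004,0.0],"roll":-0.4,"gripper":0.085}
    - {"linear":[0.08,0.004,0.0],"roll":-0.4,"gripper":0.085}
    - {"linear":[0.12,0.004,0.0],"roll":-0.4,"gripper":0.085}
    - {"linear":[0.13,0.004,0.0],"roll":-0.4,"gripper":0.085}
    - {"linear":[0.13,0.004,0.0],"roll":-0.4,"gripper":0.07}
    - {"linear":[0.13,0.004,0.0],"roll":-0.4,"gripper":0.045}
    - {"linear":[0.13,0.004,0.0],"roll":-0.4,"gripper":0.045}
    - {"linear":[0.13,0.004,0.0],"roll":-0.4,"gripper":0.045}
  grip_force: 30

```text
clock: 4.35
eef_pos: [0.576, -0.2018, 0.1934]
tool_rot: [0.083, 0.7, -0.084, 0.705]
ft_force: [7.6, -1.9, 1.6]
width: 0.584
```

jog_arm:
  commands:
    - {"linear":[0.0,0.0,0.0],"roll":0,"gripper":0.045}
    - {"linear":[0.0,0.0,0.0],"roll":0,"gripper":0.045}

```text
clock: 4.55
eef_pos: [0.576, -0.2018, 0.1934]
tool_rot: [0.083, 0.7, -0.084, 0.705]
ft_force: [8.4, -1.7, 2.3]
width: 0.587
```

```bash
python3 go.py .574 -.207 .3 0.6
```

```text
t 4.55 pos [ 0.576  -0.2018  0.1934] yaw -13.62 F [ 8.38 -1.75  2.31] w 50.1 -> linear [-0.1066 -0.0055  0.    ] roll -14.22
```

jog_arm:
  commands:
    - {"linear":[-0.03,0.0,0.0],"roll":0,"gripper":0.045}
    - {"linear":[-0.06,0.0,0.0],"roll":0,"gripper":0.045}
    - {"linear":[-0.06,0.0,0.0],"roll":0,"gripper":0.045}
    - {"linear":[-0.06,0.0,0.0],"roll":0,"gripper":0.045}

```text
clock: 4.95
eef_pos: [0.5745, -0.2014, 0.2524]
tool_rot: [0.084, 0.701, -0.084, 0.703]
ft_force: [0.3, 0.1, -0.3]
width: 0.584
```

```bash
python3 go.py .5695 .055 .243 0.7
```

```text
t 4.95 pos [ 0.5745 -0.2014  0.2524] yaw -13.63 F [ 0.27  0.07 -0.29] w 49.9 -> linear [ 0.0093  0.248  -0.0653] roll -14.33
```

jog_arm:
  commands:
    - {"linear":[0.0,0.05,-0.013],"roll":-3,"gripper":0.045}
    - {"linear":[0.0,0.1,-0.026],"roll":-8,"gripper":0.045}
    - {"linear":[0.0,0.15,-0.04],"roll":-14.3,"gripper":0.045}
    - {"linear":[0.005,0.195,-0.052],"roll":-14.3,"gripper":0.045}
    - {"linear":[0.009,0.23,-0.06],"roll":-14.3,"gripper":0.045}
    - {"linear":[0.009,0.243,-0.065],"roll":-14.3,"gripper":0.045}
    - {"linear":[0.009,0.243,-0.065],"roll":-14.3,"gripper":0.045}
    - {"linear":[0.009,0.243,-0.065],"roll":-14.3,"gripper":0.045}

```text
clock: 5.75
eef_pos: [0.5682, 0.049, 0.2414]
tool_rot: [-0.004, 0.707, 0.004, 0.707]
ft_force: [-0.1, -0.4, -0.6]
width: 0.58
```

```bash
python3 go.py .5695 .055 .243 0.7;python3 - <<'E'
from h import *
a=read_camera("side");save(cv2.resize(a[70:220,120:290],None,fx=4,fy=4,interpolation=cv2.INTER_CUBIC),"s3.png")
a=read_camera("top");save(a,"t3full.png");save(cv2.resize(a[130:240,120:250],None,fx=5,fy=5,interpolation=cv2.INTER_CUBIC),"t3.png")
E
```

```text
t 5.75 pos [0.5682 0.049  0.2414] yaw 0.62 F [-0.06 -0.41 -0.58] w 49.5 -> linear [-0.0016  0.006   0.0013] roll -0.08
```

View pics/s3.png

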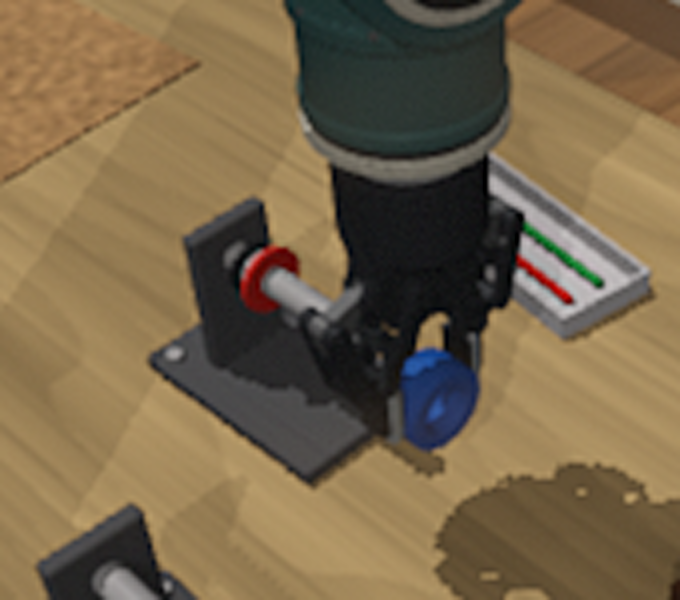

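View pics/t3.png

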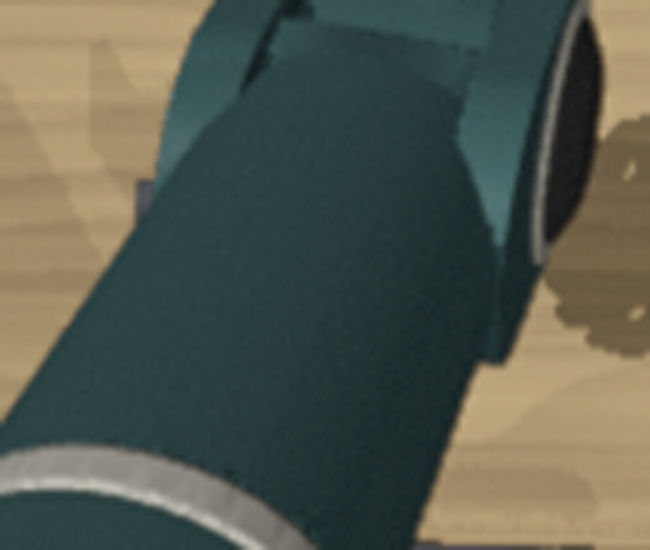

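```bash
python3 - <<'E'
from fit2 import *
im=cv2.imread("pics/s3.png")
read=__import__("rig")
m=[d for d in trace("side","roll_blue")]
for d in m:
    y,x=np.nonzero(d["mask"]);print(round(d["p"],2),len(x),x.mean(),y.mean(),x.min(),x.max(),y.min(),y.max())
print(P2("side",np.array([[.568,.044,.08],[.569,.096,.085],[.568,.031,.08]])))
# colour mask on side picture
a=cv2.resize(im,None,fx=.25,fy=.25,interpolation=cv2.INTER_AREA).astype(int)
bl=(a[...,0]-a[...,2]>50);y,x=np.nonzero(bl);print("blue",len(x),x.mean()+120,y.mean()+70,x.min()+120,x.max()+120,y.min()+70,y.max()+70)
for zc in(.076,.08,.084):
  c=P2("side",cyl(0,zc,.026,-.013,.013)+[.568,.044,0]);print(zc,c.min(0).round(1),c.max(0).round(1))
E
```

```text
0.87 358 228.42737430167597 169.41620111731842 220 239 158 181
0.28 1819 183.34249587685542 158.77130291368883 157 211 120 190
[[227.996031   169.20893033]
 [211.87884387 156.00235376]
 [232.21854273 172.14502023]]
blue 220 227.8090909090909 166.51363636363635 221 238 157 178
0.076 [215.2 157.1] [240.7 183.9]
0.08 [215.1 155.7] [240.7 182.6]
0.084 [214.9 154.3] [240.7 181.3]
```

Side view: the blue roll is held squarely at crop (440,400), and its bore sits in front of the rod tip at ≈(330,305), as predicted. The top view shows only the arm. I'm starting the insertion.

jog_arm:
  commands:
    - {"linear":[-0.0015,0.0,0.0015],"roll":0,"gripper":0.045}
    - {"linear":[-0.0015,0.015,0.0015],"roll":0,"gripper":0.045}
    - {"linear":[-0.0015,0.03,0.0015],"roll":0,"gripper":0.045}
    - {"linear":[-0.0015,0.04,0.0015],"roll":0,"gripper":0.045}
    - {"linear":[-0.0015,0.05,0.0015],"roll":0,"gripper":0.045}
    - {"linear":[-0.0015,0.055,0.0015],"roll":0,"gripper":0.045}
    - {"linear":[-0.0015,0.055,0.0015],"roll":0,"gripper":0.045}

```text
clock: 6.6
eef_pos: [0.5691, 0.1058, 0.2428]
tool_rot: [-0.004, 0.707, 0.004, 0.707]
ft_force: [0.3, -0.1, -0.8]
width: 0.585
```

```bash
python3 go.py .5695 .055 .243 0.7;python3 - <<'E'
from h import *
a=read_camera("side");save(cv2.resize(a[70:220,120:290],None,fx=4,fy=4,interpolation=cv2.INTER_CUBIC),"s4.png")
E
```

```text
t 6.6 pos [0.5691 0.1058 0.2428] yaw 0.72 F [ 0.33 -0.13 -0.81] w 50.0 -> linear [-0.0002 -0.0508 -0.0002] roll 0.02
```

View pics/s4.png

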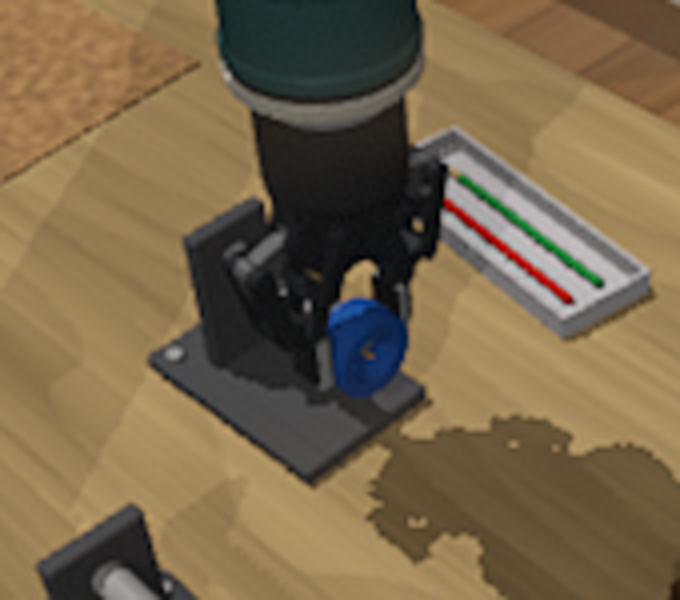

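No contact force, and the roll's front face is past the tip. I'll continue towards the plate.

jog_arm:
  commands:
    - {"linear":[0,0.012,0.0],"roll":0,"gripper":0.045}
    - {"linear":[0,0.024,0.0],"roll":0,"gripper":0.045}
    - {"linear":[0,0.034,0.0],"roll":0,"gripper":0.045}
    - {"linear":[0,0.042,0.0],"roll":0,"gripper":0.045}
    - {"linear":[0,0.046,0.0],"roll":0,"gripper":0.045}
    - {"linear":[0,0.046,0.0],"roll":0,"gripper":0.045}

```text
clock: 7.25
eef_pos: [0.5686, 0.1516, 0.2428]
tool_rot: [-0.004, 0.707, 0.004, 0.707]
ft_force: [0.2, -0.3, -0.7]
width: 0.585
```

jog_arm:
  commands:
    - {"linear":[0,0.002,0.0],"roll":0,"gripper":0.045}
    - {"linear":[0,0.004,0.0],"roll":0,"gripper":0.045}
    - {"linear":[0,0.004,0.0],"roll":0,"gripper":0.045}

```text
clock: 7.55
eef_pos: [0.5686, 0.1549, 0.2428]
tool_rot: [-0.004, 0.707, 0.004, 0.707]
ft_force: [0.5, -0.5, -1.4]
width: 0.585
```

jog_arm:
  commands:
    - {"linear":[0,0.002,0.0],"roll":0,"gripper":0.045}
    - {"linear":[0,0.004,0.0],"roll":0,"gripper":0.045}
    - {"linear":[0,0.004,0.0],"roll":0,"gripper":0.045}

```text
clock: 7.85
eef_pos: [0.5685, 0.1592, 0.2428]
tool_rot: [-0.004, 0.707, 0.004, 0.707]
ft_force: [-0.5, 0.7, -0.1]
width: 0.583
```

jog_arm:
  commands:
    - {"linear":[0,0.002,0.0],"roll":0,"gripper":0.045}
    - {"linear":[0,0.003,0.0],"roll":0,"gripper":0.045}
    - {"linear":[0,0.003,0.0],"roll":0,"gripper":0.045}

```text
clock: 8.15
eef_pos: [0.5685, 0.1621, 0.2428]
tool_rot: [-0.004, 0.707, 0.004, 0.707]
ft_force: [-0.8, 0.3, -0.1]
width: 0.585
```

jog_arm:
  commands:
    - {"linear":[0,0.002,0.0],"roll":0,"gripper":0.045}
    - {"linear":[0,0.002,0.0],"roll":0,"gripper":0.045}

```text
clock: 8.35
eef_pos: [0.5685, 0.1642, 0.2428]
tool_rot: [-0.004, 0.707, 0.004, 0.707]
ft_force: [-0.7, -0.7, -0.9]
width: 0.587
```

jog_arm:
  commands:
    - {"linear":[0,0.002,0.0],"roll":0,"gripper":0.045}
    - {"linear":[0,0.002,0.0],"roll":0,"gripper":0.045}

```text
clock: 8.55
eef_pos: [0.5684, 0.1662, 0.2428]
tool_rot: [-0.004, 0.707, 0.004, 0.707]
ft_force: [0.1, -0.4, -0.6]
width: 0.587
```

jog_arm:
  commands:
    - {"linear":[0,0.002,0.0],"roll":0,"gripper":0.045}
    - {"linear":[0,0.002,0.0],"roll":0,"gripper":0.045}

```text
clock: 8.75
eef_pos: [0.5684, 0.1682, 0.2428]
tool_rot: [-0.004, 0.707, 0.004, 0.707]
ft_force: [0.9, -0.2, -0.9]
width: 0.582
```

jog_arm:
  commands:
    - {"linear":[0,0.002,0.0],"roll":0,"gripper":0.045}
    - {"linear":[0,0.002,0.0],"roll":0,"gripper":0.045}

```text
clock: 8.95
eef_pos: [0.5684, 0.1699, 0.2428]
tool_rot: [-0.004, 0.707, 0.004, 0.707]
ft_force: [0.0, -1.8, -0.6]
width: 0.587
```

```bash
python3 go.py .5695 .055 .243 0.7;python3 - <<'E'
from h import *
a=read_camera("side");save(cv2.resize(a[70:220,120:290],None,fx=4,fy=4,interpolation=cv2.INTER_CUBIC),"s5.png")
E
```

```text
t 8.95 pos [0.5684 0.1699 0.2428] yaw 0.66 F [ 0.01 -1.78 -0.61] w 50.1 -> linear [-1.000e-04 -1.149e-01 -2.000e-04] roll -0.04
```

View pics/s5.png

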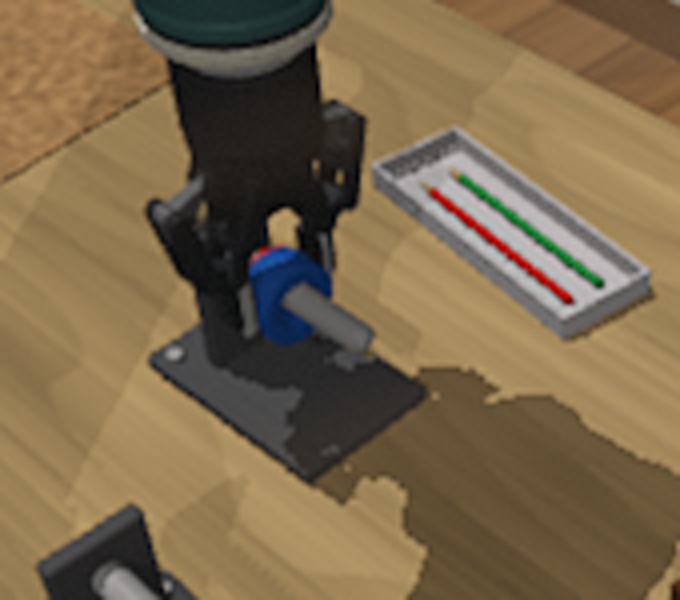

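The blue roll is on the rod and meets the red plate at crop (268,252). Force has begun; I'll confirm it with a 2 mm nudge.

jog_arm:
  commands:
    - {"linear":[0,0.001,0.0],"roll":0,"gripper":0.045}
    - {"linear":[0,0.001,0.0],"roll":0,"gripper":0.045}

```text
clock: 9.2
eef_pos: [0.5684, 0.1709, 0.2428]
tool_rot: [-0.004, 0.707, 0.004, 0.707]
ft_force: [0.1, -2.3, -0.1]
width: 0.586
```

jog_arm:
  commands:
    - {"linear":[0,0.001,0.0],"roll":0,"gripper":0.045}
    - {"linear":[0,0.001,0.0],"roll":0,"gripper":0.045}

```text
clock: 9.4
eef_pos: [0.5684, 0.172, 0.2428]
tool_rot: [-0.004, 0.707, 0.004, 0.707]
ft_force: [-0.3, -3.1, 0.3]
width: 0.586
```

jog_arm:
  commands:
    - {"linear":[0.001,-0.002,0.0],"roll":0,"gripper":0.045}
    - {"linear":[0.0025,-0.0025,0.0],"roll":0,"gripper":0.045}
    - {"linear":[0.0025,-0.0025,0.0],"roll":0,"gripper":0.06}
    - {"linear":[0.0025,-0.0025,0.0],"roll":0,"gripper":0.085}
    - {"linear":[0.0025,-0.0025,0.0],"roll":0,"gripper":0.085}
    - {"linear":[0.0025,-0.0025,0.0],"roll":0,"gripper":0.085}
    - {"linear":[-0.03,-0.0025,0.0],"roll":0,"gripper":0.085}
    - {"linear":[-0.08,-0.0025,0.0],"roll":0,"gripper":0.085}

```text
clock: 10.2
eef_pos: [0.5677, 0.1694, 0.3216]
tool_rot: [-0.005, 0.709, 0.003, 0.706]
ft_force: [0.4, 0.4, 0.8]
width: 0.996
```

```bash
python3 go.py .559 -.267 .30 -14;python3 - <<'E'
from h import *
a=read_camera("side");save(cv2.resize(a[70:220,120:290],None,fx=4,fy=4,interpolation=cv2.INTER_CUBIC),"s6.png")
E
```

```text
t 10.2 pos [0.5677 0.1694 0.3216] yaw 0.65 F [0.45 0.36 0.85] w 85.1 -> linear [ 0.0227 -0.4362 -0.0136] roll 14.65
```

View pics/s6.png

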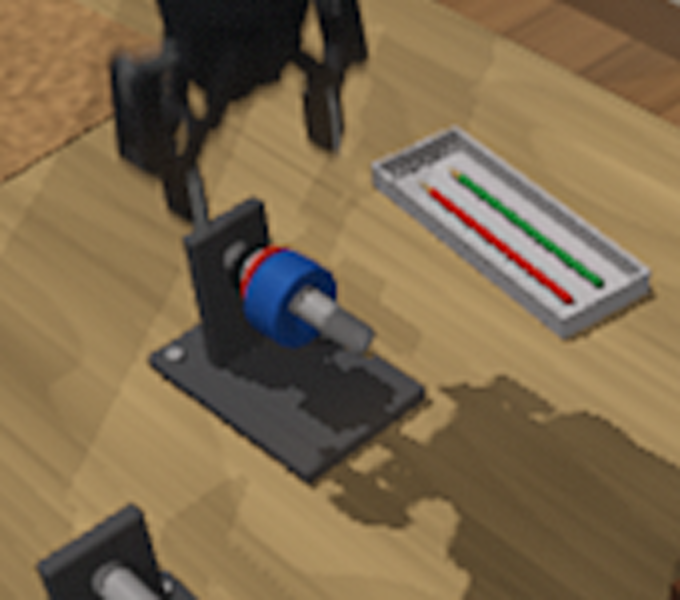

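The blue roll hangs at crop (290,298), touching the plate. Now the yellow one.

jog_arm:
  commands:
    - {"linear":[0.0,-0.05,-0.002],"roll":2,"gripper":0.085}
    - {"linear":[0.0,-0.1,-0.003],"roll":4,"gripper":0.085}
    - {"linear":[0.0,-0.15,-0.005],"roll":8,"gripper":0.085}
    - {"linear":[0.0,-0.2,-0.006],"roll":12,"gripper":0.085}
    - {"linear":[0.0,-0.25,-0.008],"roll":14.6,"gripper":0.085}
    - {"linear":[0.0,-0.3,-0.01],"roll":14.6,"gripper":0.085}
    - {"linear":[0.0,-0.35,-0.011],"roll":14.6,"gripper":0.085}
    - {"linear":[0.01,-0.4,-0.013],"roll":14.6,"gripper":0.085}

```text
clock: 11.05
eef_pos: [0.5601, -0.2316, 0.3141]
tool_rot: [0.086, 0.701, -0.086, 0.703]
ft_force: [0.9, 0.8, -0.3]
width: 0.992
```

jog_arm:
  commands:
    - {"linear":[0.01,-0.034,0.008],"roll":0,"gripper":0.085}
    - {"linear":[0.01,-0.034,0.008],"roll":0,"gripper":0.085}
    - {"linear":[0.01,-0.034,0.008],"roll":0,"gripper":0.085}
    - {"linear":[0.01,-0.034,0.008],"roll":0,"gripper":0.085}

```text
clock: 11.45
eef_pos: [0.56, -0.2633, 0.3032]
tool_rot: [0.086, 0.702, -0.085, 0.702]
ft_force: [-0.6, 0.7, -0.4]
width: 0.994
```

```bash
python3 go.py .559 -.267 .19 -14
```

```text
t 11.45 pos [ 0.56   -0.2633  0.3032] yaw -13.87 F [-0.6   0.72 -0.36] w 84.9 -> linear [ 1.132e-01 -3.900e-03 -1.000e-04] roll 0.13
```

jog_arm:
  commands:
    - {"linear":[0.04,-0.004,0.0],"roll":0,"gripper":0.085}
    - {"linear":[0.08,-0.004,0.0],"roll":0,"gripper":0.085}
    - {"linear":[0.105,-0.004,0.0],"roll":0,"gripper":0.085}
    - {"linear":[0.113,-0.004,0.0],"roll":0,"gripper":0.085}
    - {"linear":[0.113,-0.004,0.0],"roll":0,"gripper":0.07}
    - {"linear":[0.113,-0.004,0.0],"roll":0,"gripper":0.045}
    - {"linear":[0.113,-0.004,0.0],"roll":0,"gripper":0.045}
    - {"linear":[0.113,-0.004,0.0],"roll":0,"gripper":0.045}

```text
clock: 12.25
eef_pos: [0.5597, -0.2685, 0.1921]
tool_rot: [0.085, 0.7, -0.086, 0.703]
ft_force: [4.8, -0.4, 9.5]
width: 0.585
```

jog_arm:
  commands:
    - {"linear":[0.0,0.0,0.0],"roll":0,"gripper":0.045}
    - {"linear":[0.0,0.0,0.0],"roll":0,"gripper":0.045}

```text
clock: 12.45
eef_pos: [0.5597, -0.2686, 0.1921]
tool_rot: [0.085, 0.7, -0.086, 0.703]
ft_force: [3.2, -0.2, 9.3]
width: 0.586
```

```bash
python3 go.py .5695 .05 .24 .7; python3 - <<'E'
from h import *
a=read_camera("side");save(cv2.resize(a[150:330,230:420],None,fx=4,fy=3.3,interpolation=cv2.INTER_CUBIC),"s7.png")
E
```

```text
t 12.45 pos [ 0.5597 -0.2686  0.1921] yaw -13.93 F [ 3.23 -0.23  9.26] w 50.1 -> linear [-0.0483  0.3115 -0.067 ] roll -14.63
```

View pics/s7.png

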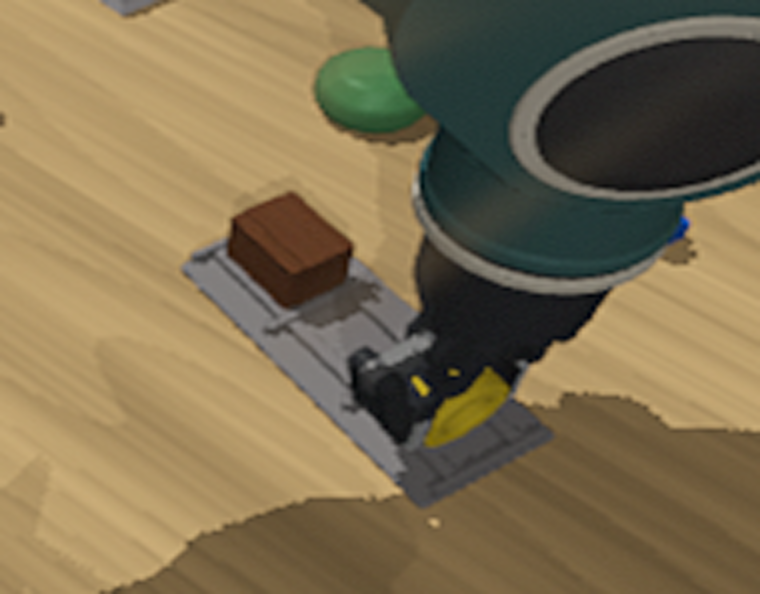

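jog_arm:
  commands:
    - {"linear":[-0.03,0.0,0.0],"roll":0,"gripper":0.045}
    - {"linear":[-0.06,0.0,0.0],"roll":0,"gripper":0.045}
    - {"linear":[-0.064,0.05,-0.011],"roll":-3,"gripper":0.045}
    - {"linear":[-0.064,0.1,-0.021],"roll":-8,"gripper":0.045}
    - {"linear":[-0.064,0.15,-0.032],"roll":-14.6,"gripper":0.045}
    - {"linear":[-0.064,0.2,-0.043],"roll":-14.6,"gripper":0.045}
    - {"linear":[-0.06,0.25,-0.054],"roll":-14.6,"gripper":0.045}
    - {"linear":[-0.055,0.285,-0.062],"roll":-14.6,"gripper":0.045}

```text
clock: 13.3
eef_pos: [0.567, 0.0261, 0.246]
tool_rot: [-0.004, 0.707, 0.005, 0.708]
ft_force: [0.6, 0.5, -1.1]
width: 0.585
```

```bash
python3 go.py .5695 .045 .2416 .7
```

```text
t 13.3 pos [0.567  0.0261 0.246 ] yaw 0.73 F [ 0.64  0.51 -1.13] w 49.9 -> linear [0.0045 0.0189 0.0028] roll 0.03
```

jog_arm:
  commands:
    - {"linear":[0.0045,0.015,0.0025],"roll":0,"gripper":0.045}
    - {"linear":[0.0045,0.018,0.0025],"roll":0,"gripper":0.045}
    - {"linear":[0.0045,0.018,0.0025],"roll":0,"gripper":0.045}

```text
clock: 13.6
eef_pos: [0.5695, 0.0406, 0.241]
tool_rot: [-0.004, 0.707, 0.004, 0.707]
ft_force: [-0.5, -0.9, -1.1]
width: 0.583
```

```bash
python3 go.py .5695 .045 .2416 .7; python3 - <<'E'
from h import *
a=read_camera("side");save(cv2.resize(a[70:220,120:290],None,fx=4,fy=4,interpolation=cv2.INTER_CUBIC),"s8.png")
E
```

```text
t 13.6 pos [0.5695 0.0406 0.241 ] yaw 0.64 F [-0.48 -0.94 -1.07] w 49.8 -> linear [-0.0006  0.0044  0.0001] roll -0.06
```

View pics/s8.png

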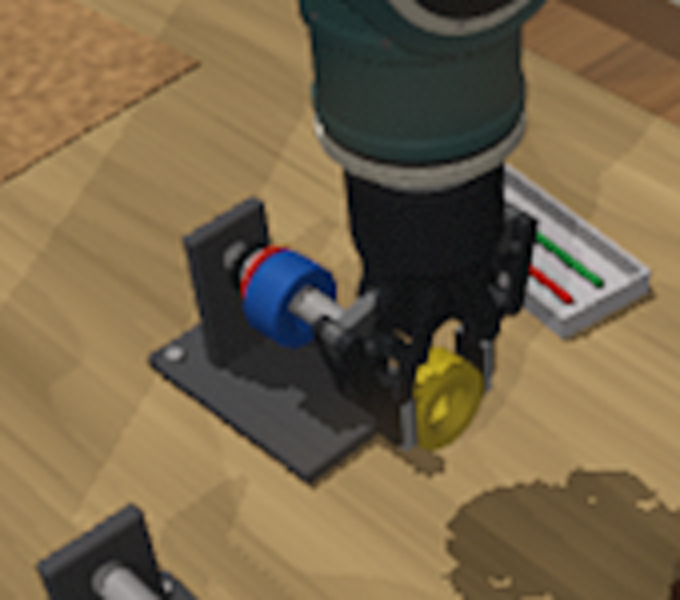

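The yellow roll is held in front of the rod at crop (448,400). I'm sliding it on in two stages, checking force.

jog_arm:
  commands:
    - {"linear":[-0.0005,0.015,0.0],"roll":0,"gripper":0.045}
    - {"linear":[-0.0005,0.03,0.0],"roll":0,"gripper":0.045}
    - {"linear":[-0.0005,0.04,0.0],"roll":0,"gripper":0.045}
    - {"linear":[-0.0005,0.05,0.0],"roll":0,"gripper":0.045}
    - {"linear":[-0.0005,0.06,0.0],"roll":0,"gripper":0.045}
    - {"linear":[-0.0005,0.06,0.0],"roll":0,"gripper":0.045}

```text
clock: 14.25
eef_pos: [0.5687, 0.1029, 0.241]
tool_rot: [-0.005, 0.707, 0.005, 0.707]
ft_force: [-0.1, 0.2, -0.6]
width: 0.584
```

jog_arm:
  commands:
    - {"linear":[0,0.01,0.0],"roll":0,"gripper":0.045}
    - {"linear":[0,0.02,0.0],"roll":0,"gripper":0.045}
    - {"linear":[0,0.027,0.0],"roll":0,"gripper":0.045}
    - {"linear":[0,0.03,0.0],"roll":0,"gripper":0.045}
    - {"linear":[0,0.03,0.0],"roll":0,"gripper":0.045}

```text
clock: 14.75
eef_pos: [0.5684, 0.1317, 0.241]
tool_rot: [-0.004, 0.707, 0.004, 0.707]
ft_force: [0.3, -0.6, -0.6]
width: 0.585
```

jog_arm:
  commands:
    - {"linear":[0,0.002,0.0],"roll":0,"gripper":0.045}
    - {"linear":[0,0.003,0.0],"roll":0,"gripper":0.045}
    - {"linear":[0,0.003,0.0],"roll":0,"gripper":0.045}

```text
clock: 15.05
eef_pos: [0.5684, 0.1342, 0.2411]
tool_rot: [-0.004, 0.707, 0.004, 0.707]
ft_force: [-0.1, -0.7, -0.5]
width: 0.585
```

jog_arm:
  commands:
    - {"linear":[0,0.002,0.0],"roll":0,"gripper":0.045}
    - {"linear":[0,0.002,0.0],"roll":0,"gripper":0.045}

```text
clock: 15.25
eef_pos: [0.5684, 0.1362, 0.2411]
tool_rot: [-0.004, 0.707, 0.004, 0.707]
ft_force: [-0.3, -0.9, -0.4]
width: 0.587
```

jog_arm:
  commands:
    - {"linear":[0,0.002,0.0],"roll":0,"gripper":0.045}
    - {"linear":[0,0.002,0.0],"roll":0,"gripper":0.045}

```text
clock: 15.45
eef_pos: [0.5684, 0.1382, 0.2411]
tool_rot: [-0.004, 0.707, 0.004, 0.707]
ft_force: [0.6, -1.9, -0.4]
width: 0.585
```

jog_arm:
  commands:
    - {"linear":[0,0.002,0.0],"roll":0,"gripper":0.045}
    - {"linear":[0,0.002,0.0],"roll":0,"gripper":0.045}

```text
clock: 15.65
eef_pos: [0.5683, 0.1403, 0.241]
tool_rot: [-0.004, 0.707, 0.004, 0.707]
ft_force: [0.5, -3.0, -0.2]
width: 0.585
```

jog_arm:
  commands:
    - {"linear":[0.001,-0.002,0.0],"roll":0,"gripper":0.045}
    - {"linear":[0.0025,-0.0025,0.0],"roll":0,"gripper":0.045}
    - {"linear":[0.0025,-0.0025,0.0],"roll":0,"gripper":0.06}
    - {"linear":[0.0025,-0.0025,0.0],"roll":0,"gripper":0.085}
    - {"linear":[0.0025,-0.0025,0.0],"roll":0,"gripper":0.085}
    - {"linear":[0.0025,-0.0025,0.0],"roll":0,"gripper":0.085}
    - {"linear":[-0.03,-0.0025,0.0],"roll":0,"gripper":0.085}
    - {"linear":[-0.08,-0.0025,0.0],"roll":0,"gripper":0.085}

```text
clock: 16.45
eef_pos: [0.5676, 0.1378, 0.3199]
tool_rot: [-0.005, 0.709, 0.003, 0.706]
ft_force: [-0.1, 1.0, 0.9]
width: 0.989
```

```bash
python3 go.py .5905 -.147 .32 -14;python3 - <<'E'
from h import *
a=read_camera("side");save(cv2.resize(a[70:220,120:290],None,fx=4,fy=4,interpolation=cv2.INTER_CUBIC),"s9.png")
E
```

```text
t 16.45 pos [0.5676 0.1378 0.3199] yaw 0.65 F [-0.08  1.05  0.88] w 84.5 -> linear [ 0.0004 -0.285   0.0197] roll 14.65
```

View pics/s9.png

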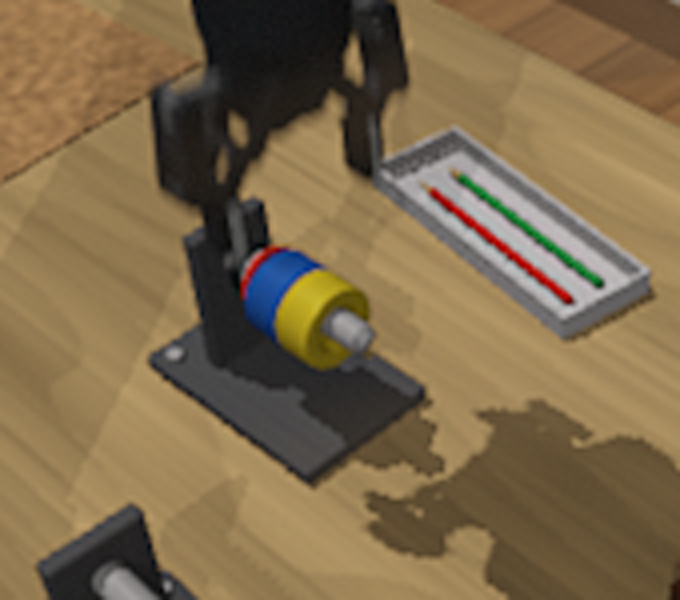

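Both rolls are on and touching: plate at (265,255), blue at (275,290), yellow at (325,315). Next is the cap.

jog_arm:
  commands:
    - {"linear":[0.0,-0.05,0.003],"roll":2,"gripper":0.085}
    - {"linear":[0.0,-0.1,0.007],"roll":5,"gripper":0.085}
    - {"linear":[0.0,-0.15,0.01],"roll":10,"gripper":0.085}
    - {"linear":[0.0,-0.2,0.014],"roll":14.6,"gripper":0.085}
    - {"linear":[0.0,-0.25,0.018],"roll":14.6,"gripper":0.085}
    - {"linear":[0.01,-0.285,0.02],"roll":14.6,"gripper":0.085}
    - {"linear":[0.01,-0.285,0.02],"roll":14.6,"gripper":0.085}
    - {"linear":[0.01,-0.285,0.02],"roll":14.6,"gripper":0.085}

```text
clock: 17.3
eef_pos: [0.5914, -0.1477, 0.3108]
tool_rot: [0.086, 0.702, -0.086, 0.702]
ft_force: [0.8, 0.8, 0.0]
width: 0.995
```

jog_arm:
  commands:
    - {"linear":[0.0,0.0,0.0],"roll":0,"gripper":0.085}

```text
clock: 17.4
eef_pos: [0.5918, -0.1459, 0.3111]
tool_rot: [0.086, 0.702, -0.085, 0.702]
ft_force: [0.4, -0.2, 0.3]
width: 0.995
```

```bash
python3 go.py .5905 -.147 .19 -14
```

```text
t 17.4 pos [ 0.5918 -0.1459  0.3111] yaw -13.87 F [ 0.44 -0.21  0.34] w 85.0 -> linear [ 0.1211 -0.0014 -0.001 ] roll 0.13
```

jog_arm:
  commands:
    - {"linear":[0.04,-0.001,-0.001],"roll":0,"gripper":0.085}
    - {"linear":[0.08,-0.001,-0.001],"roll":0,"gripper":0.085}
    - {"linear":[0.11,-0.001,-0.001],"roll":0,"gripper":0.085}
    - {"linear":[0.121,-0.001,-0.001],"roll":0,"gripper":0.085}
    - {"linear":[0.121,-0.001,-0.001],"roll":0,"gripper":0.06}
    - {"linear":[0.121,-0.001,-0.001],"roll":0,"gripper":0.035}
    - {"linear":[0.121,-0.001,-0.001],"roll":0,"gripper":0.035}
    - {"linear":[0.121,-0.001,-0.001],"roll":0,"gripper":0.035}
  grip_force: 35

```text
clock: 18.2
eef_pos: [0.591, -0.1477, 0.1918]
tool_rot: [0.086, 0.701, -0.086, 0.703]
ft_force: [-1.4, 1.4, 8.9]
width: 0.46
```

jog_arm:
  commands:
    - {"linear":[0.0,0.0,0.0],"roll":0,"gripper":0.035}
    - {"linear":[0.0,0.0,0.0],"roll":0,"gripper":0.035}
    - {"linear":[0.0,0.0,0.0],"roll":0,"gripper":0.035}

```text
clock: 18.5
eef_pos: [0.591, -0.1477, 0.1918]
tool_rot: [0.086, 0.701, -0.086, 0.703]
ft_force: [-1.0, 2.4, 10.0]
width: 0.468
```

```bash
python3 go.py .569 .05 .24 .7; python3 - <<'E'
from h import *
a=read_camera("side");save(cv2.resize(a[150:330,230:420],None,fx=4,fy=3.3,interpolation=cv2.INTER_CUBIC),"s10.png")
E
```

```text
t 18.5 pos [ 0.591  -0.1477  0.1918] yaw -13.93 F [-1.03  2.42 10.  ] w 40.0 -> linear [-0.0482  0.1866 -0.0688] roll -14.63
```

View pics/s10.png

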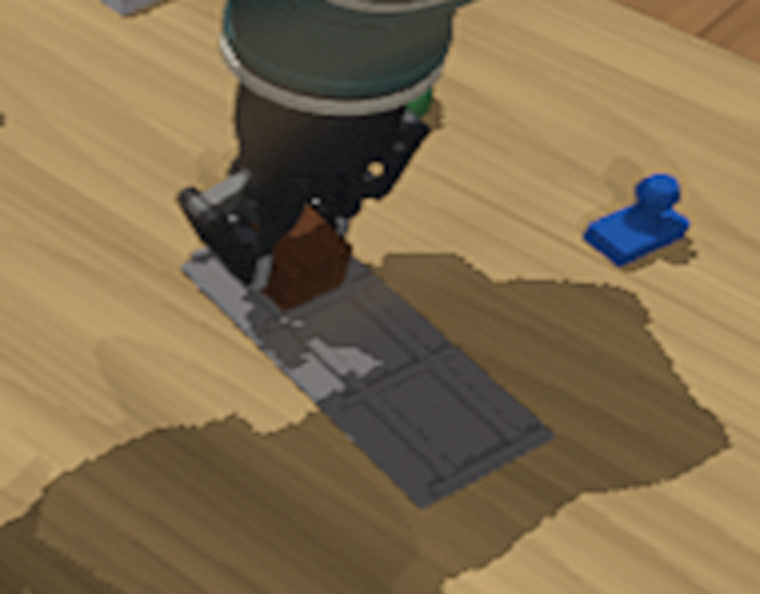

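```bash
python3 - <<'E'
from fit2 import *
from scipy.ndimage import map_coordinates
for c,yaw in(("top",.012),("side",.012)):
    im=cv2.imread("pics/%s1.png"%c).astype(float)
    X,Y=.5685,.21
    A=T(cyl(0,.085,.009,-.075,-.0749),X,Y,yaw)
    def ax(s): return P2(c,T(np.array([[0,-s,.085]]),X,Y,yaw))[0]
    prof=[]
    for s in np.linspace(.06 if c=="side" else .05,.104,30):
        a=ax(s);b=ax(s+.001);t=(b-a)/np.linalg.norm(b-a);n=np.array([-t[1],t[0]])
        k=np.arange(-8,8.01,.25);q=a+k[:,None]*n
        prof.append([map_coordinates(im[...,i],[q[:,1],q[:,0]],order=1) for i in range(3)])
    prof=np.array(prof)
    # silhouette prediction
    a=ax(.08);b=ax(.081);t=(b-a)/np.linalg.norm(b-a);n=np.array([-t[1],t[0]])
    R=T(cyl(0,.085,.009,-.08,-.0801),X,Y,yaw);o=(P2(c,R)-a)@n
    a2=P2(c,T(np.array([[.001,-.08,.085]]),X,Y,yaw))[0];a3=P2(c,T(np.array([[0,-.08,.086]]),X,Y,yaw))[0]
    print(c,"n",n.round(2),"pred sil",o.min().round(2),o.max().round(2),"px per mm x",((a2-a)@n).round(3),"z",((a3-a)@n).round(3))
    for h,sl in(("root half",slice(0,15)),("tip half",slice(15,30))):
        print(h);print(np.c_[k[::2],prof[sl].mean(0).T[::2]].astype(float).round(1)[4:-4].tolist())
E
```

```text
top n [0. 1.] pred sil -3.59 3.59 px per mm x -0.393 z -0.07
root half
[[-6.0, 53.6, 51.2, 50.9], [-5.5, 54.7, 52.5, 52.3], [-5.0, 58.0, 56.2, 56.0], [-4.5, 70.2, 68.6, 68.6], [-4.0, 87.4, 85.9, 86.1], [-3.5, 103.6, 102.1, 102.4], [-3.0, 119.2, 117.7, 118.0], [-2.5, 129.8, 128.4, 128.6], [-2.0, 137.7, 136.3, 136.6], [-1.5, 143.2, 141.7, 142.0], [-1.0, 147.4, 145.8, 146.1], [-0.5, 147.0, 145.4, 145.7], [0.0, 144.1, 142.5, 142.8], [0.5, 139.8, 138.3, 138.5], [1.0, 134.7, 133.4, 133.5], [1.5, 124.5, 123.3, 123.4], [2.0, 111.4, 110.2, 110.4], [2.5, 89.7, 88.4, 88.6], [3.0, 63.3, 61.9, 61.9], [3.5, 49.2, 47.6, 47.4], [4.0, 42.0, 40.2, 39.8], [4.5, 40.4, 38.6, 38.0], [5.0, 41.9, 40.0, 39.4], [5.5, 44.7, 42.7, 42.0], [6.0, 48.4, 46.1, 45.3]]
tip half
[[-6.0, 63.2, 60.8, 60.5], [-5.5, 65.9, 63.5, 63.4], [-5.0, 71.6, 69.5, 69.5], [-4.5, 82.2, 80.4, 80.5], [-4.0, 96.6, 95.0, 95.1], [-3.5, 109.7, 108.1, 108.3], [-3.0, 121.8, 120.0, 120.3], [-2.5, 131.4, 129.7, 129.9], [-2.0, 139.3, 137.8, 137.5], [-1.5, 145.0, 143.4, 143.1], [-1.0, 149.0, 147.2, 147.1], [-0.5, 148.3, 146.6, 146.6], [0.0, 144.1,
[... 1089 characters left out ...]
.3]]
tip half
[[-6.0, 73.2, 112.7, 137.6], [-5.5, 72.6, 113.3, 138.8], [-5.0, 73.8, 113.4, 138.3], [-4.5, 80.1, 112.6, 134.5], [-4.0, 93.1, 112.9, 128.5], [-3.5, 109.3, 116.8, 124.6], [-3.0, 123.2, 124.0, 126.7], [-2.5, 132.2, 131.5, 133.1], [-2.0, 137.8, 137.7, 139.9], [-1.5, 142.4, 142.8, 145.6], [-1.0, 144.5, 145.1, 148.3], [-0.5, 143.0, 143.7, 147.0], [0.0, 138.3, 139.0, 142.5], [0.5, 132.6, 133.3, 136.7], [1.0, 127.2, 128.0, 131.3], [1.5, 121.5, 122.3, 125.5], [2.0, 114.5, 115.3, 118.3], [2.5, 104.8, 105.7, 108.6], [3.0, 91.5, 92.5, 95.2], [3.5, 75.3, 76.4, 78.7], [4.0, 59.3, 60.2, 62.1], [4.5, 48.1, 48.2, 49.8], [5.0, 44.0, 42.7, 44.0], [5.5, 44.0, 42.2, 43.3], [6.0, 44.5, 43.1, 44.1]]
```

jog_arm:
  commands:
    - {"linear":[-0.03,0.0,0.0],"roll":0,"gripper":0.035}
    - {"linear":[-0.055,0.01,-0.004],"roll":-3,"gripper":0.035}
    - {"linear":[-0.06,0.05,-0.018],"roll":-8,"gripper":0.035}
    - {"linear":[-0.06,0.1,-0.037],"roll":-14.6,"gripper":0.035}
    - {"linear":[-0.055,0.15,-0.055],"roll":-14.6,"gripper":0.035}
    - {"linear":[-0.053,0.175,-0.066],"roll":-14.6,"gripper":0.035}
    - {"linear":[-0.053,0.178,-0.066],"roll":-14.6,"gripper":0.035}
    - {"linear":[-0.053,0.178,-0.066],"roll":-14.6,"gripper":0.035}

```text
clock: 19.35
eef_pos: [0.5694, 0.0418, 0.2439]
tool_rot: [-0.005, 0.707, 0.005, 0.708]
ft_force: [-0.4, -0.4, -1.3]
width: 0.466
```

jog_arm:
  commands:
    - {"linear":[0.0,0.0,0.0],"roll":0,"gripper":0.035}

```text
clock: 19.45
eef_pos: [0.5695, 0.0398, 0.2438]
tool_rot: [-0.004, 0.707, 0.003, 0.707]
ft_force: [0.0, 0.3, 0.0]
width: 0.467
```

```bash
python3 go.py .5708 .05 .2433 .7; python3 - <<'E'
from h import *
a=read_camera("side");save(a,"s11full.png");save(cv2.resize(a[70:220,120:290],None,fx=4,fy=4,interpolation=cv2.INTER_CUBIC),"s11.png")
E
```

```text
t 19.45 pos [0.5695 0.0398 0.2438] yaw 0.58 F [0.03 0.31 0.03] w 39.9 -> linear [0.0005 0.0102 0.0014] roll -0.12
```

View pics/s11.png

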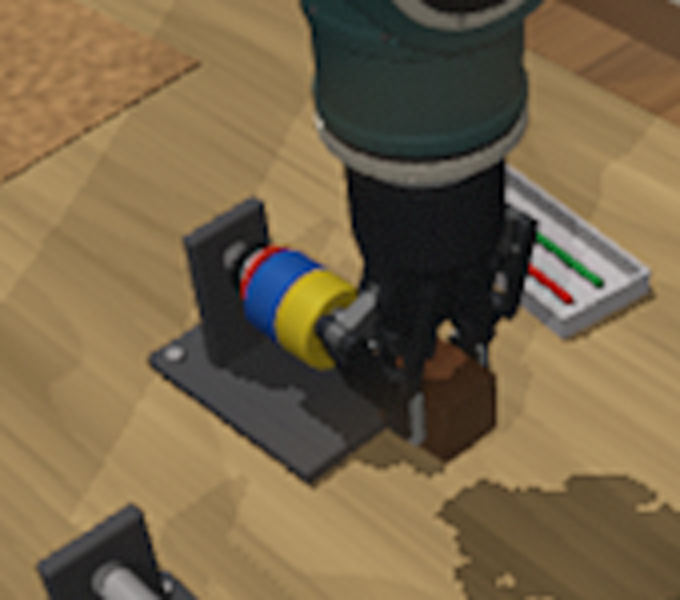

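```bash
python3 - <<'E'
from fit2 import *
im=cv2.imread("pics/s11full.png")
c=cv2.resize(im[130:200,200:260],None,fx=8,fy=8,interpolation=cv2.INTER_CUBIC)
P=T(np.array([[a,b,z] for b in(-.026,.026) for a,z in((-.02,-.02),(.02,-.02),(.02,.02),(-.02,.02))]),.5695,.0403,.0112); P[:,2]+=.084
uv=P2("side",P);print(uv.round(1))
q=((uv-[200-.5,130-.5])*8).astype(int)
for k in range(4): cv2.line(c,tuple(map(int,q[k])),tuple(map(int,q[(k+1)%4])),(0,255,0),1)
cv2.line(c,tuple(map(int,q[2])),tuple(map(int,q[6])),(255,255,0),1);cv2.line(c,tuple(map(int,q[3])),tuple(map(int,q[7])),(255,255,0),1)
cv2.imwrite("pics/s11o.png",np.clip(c.astype(int)*1.6,0,255).astype(np.uint8))
E
```

```text
[[232.  185.7]
 [244.8 175.9]
 [244.7 162.6]
 [231.3 172.4]
 [215.2 173.9]
 [228.1 164.7]
 [227.3 151.3]
 [213.9 160.6]]
```

View pics/s11o.png

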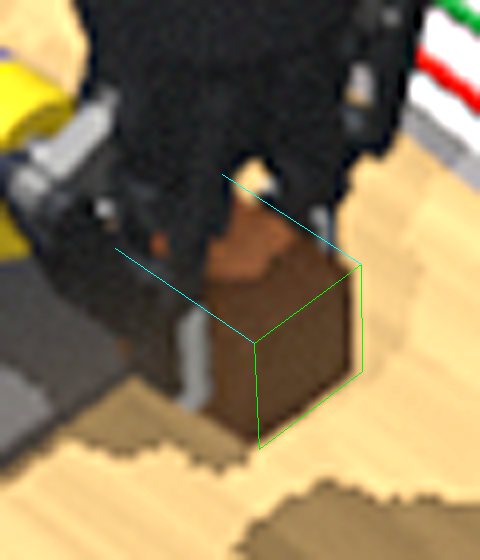

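The overlay puts the held cap about 1 mm off in x and 2 mm ahead along the bore, compared with prediction. So I aim for TCP x≈0.571. I'm starting the cap with force checks.

jog_arm:
  commands:
    - {"linear":[0.0005,0.01,0.0015],"roll":0,"gripper":0.035}
    - {"linear":[0.0005,0.02,0.0015],"roll":0,"gripper":0.035}
    - {"linear":[0.0005,0.024,0.0015],"roll":0,"gripper":0.035}
    - {"linear":[0.0005,0.024,0.0015],"roll":0,"gripper":0.035}

```text
clock: 19.9
eef_pos: [0.5704, 0.0659, 0.2425]
tool_rot: [-0.004, 0.707, 0.004, 0.707]
ft_force: [-0.0, -0.1, -1.0]
width: 0.462
```

jog_arm:
  commands:
    - {"linear":[0.0,0.002,0.0],"roll":0,"gripper":0.035}
    - {"linear":[0.0,0.004,0.0],"roll":0,"gripper":0.035}
    - {"linear":[0.0,0.004,0.0],"roll":0,"gripper":0.035}

```text
clock: 20.2
eef_pos: [0.5704, 0.0691, 0.2426]
tool_rot: [-0.004, 0.707, 0.004, 0.707]
ft_force: [-0.4, 0.2, -0.2]
width: 0.463
```

jog_arm:
  commands:
    - {"linear":[0.0,0.002,0.0],"roll":0,"gripper":0.035}
    - {"linear":[0.0,0.004,0.0],"roll":0,"gripper":0.035}
    - {"linear":[0.0,0.004,0.0],"roll":0,"gripper":0.035}

```text
clock: 20.5
eef_pos: [0.5704, 0.0733, 0.2426]
tool_rot: [-0.004, 0.707, 0.004, 0.707]
ft_force: [-0.2, 0.2, -1.1]
width: 0.46
```

jog_arm:
  commands:
    - {"linear":[-0.0007,0.001,0.0],"roll":0,"gripper":0.035}
    - {"linear":[-0.0007,0.003,0.0],"roll":0,"gripper":0.035}
    - {"linear":[-0.0007,0.003,0.0],"roll":0,"gripper":0.035}

```text
clock: 20.8
eef_pos: [0.5703, 0.0763, 0.2433]
tool_rot: [-0.004, 0.707, 0.004, 0.707]
ft_force: [0.5, -0.6, 0.0]
width: 0.462
```

jog_arm:
  commands:
    - {"linear":[0.0,0.002,0.0],"roll":0,"gripper":0.035}
    - {"linear":[0.0,0.003,0.0],"roll":0,"gripper":0.035}
    - {"linear":[0.0,0.003,0.0],"roll":0,"gripper":0.035}

```text
clock: 21.1
eef_pos: [0.5703, 0.0791, 0.2433]
tool_rot: [-0.004, 0.707, 0.004, 0.707]
ft_force: [-0.3, -1.3, -0.1]
width: 0.461
```

jog_arm:
  commands:
    - {"linear":[0.0,0.002,0.0],"roll":0,"gripper":0.035}
    - {"linear":[0.0,0.003,0.0],"roll":0,"gripper":0.035}
    - {"linear":[0.0,0.003,0.0],"roll":0,"gripper":0.035}

```text
clock: 21.4
eef_pos: [0.5702, 0.0821, 0.2432]
tool_rot: [-0.004, 0.707, 0.004, 0.707]
ft_force: [0.1, -0.0, -2.6]
width: 0.462
```

jog_arm:
  commands:
    - {"linear":[0.0,0.002,0.0],"roll":0,"gripper":0.035}
    - {"linear":[0.0,0.004,0.0],"roll":0,"gripper":0.035}
    - {"linear":[0.0,0.004,0.0],"roll":0,"gripper":0.035}

```text
clock: 21.7
eef_pos: [0.5701, 0.0863, 0.2431]
tool_rot: [-0.004, 0.707, 0.004, 0.707]
ft_force: [-0.9, 0.4, -4.9]
width: 0.465
```

jog_arm:
  commands:
    - {"linear":[0.0,0.002,0.0],"roll":0,"gripper":0.035}
    - {"linear":[0.0,0.004,0.0],"roll":0,"gripper":0.035}
    - {"linear":[0.0,0.004,0.0],"roll":0,"gripper":0.035}

```text
clock: 22.0
eef_pos: [0.5701, 0.0908, 0.2432]
tool_rot: [-0.004, 0.707, 0.005, 0.707]
ft_force: [0.0, 2.6, -5.8]
width: 0.464
```

```bash
python3 go.py .5708 .09 .2433 .7; python3 - <<'E'
from h import *
a=read_camera("side");save(cv2.resize(a[70:220,120:290],None,fx=4,fy=4,interpolation=cv2.INTER_CUBIC),"s12.png")
E
```

```text
t 22.0 pos [0.5701 0.0908 0.2432] yaw 0.7 F [ 0.04  2.57 -5.76] w 39.6 -> linear [-0.0001 -0.0008  0.0007] roll 0.0
```

View pics/s12.png

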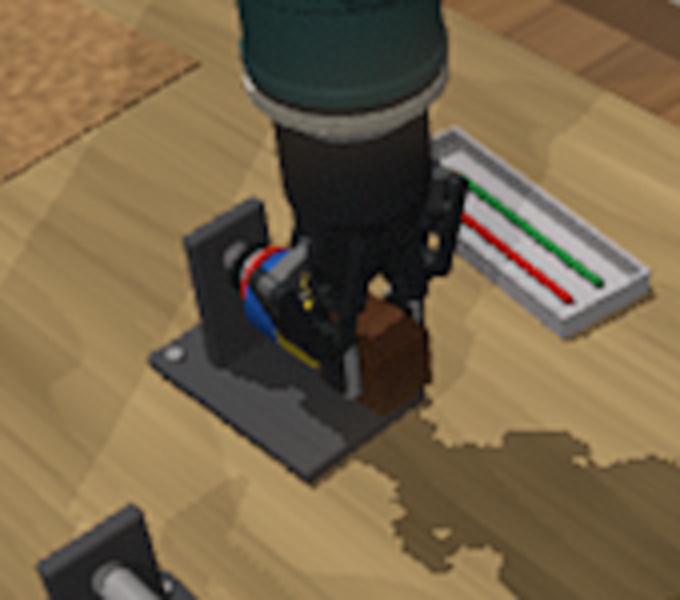

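The cap has gone onto the rod, with its end face at crop (395,360) and the open end near the yellow roll. I'm continuing in fine steps to feel for contact.

jog_arm:
  commands:
    - {"linear":[0.0,0.002,0.0],"roll":0,"gripper":0.035}
    - {"linear":[0.0,0.003,0.0],"roll":0,"gripper":0.035}
    - {"linear":[0.0,0.003,0.0],"roll":0,"gripper":0.035}

```text
clock: 22.35
eef_pos: [0.5701, 0.0931, 0.2433]
tool_rot: [-0.004, 0.707, 0.004, 0.707]
ft_force: [-0.9, -1.0, -5.1]
width: 0.464
```

jog_arm:
  commands:
    - {"linear":[0.0,0.001,0.0],"roll":0,"gripper":0.035}
    - {"linear":[0.0,0.001,0.0],"roll":0,"gripper":0.035}

```text
clock: 22.55
eef_pos: [0.5701, 0.094, 0.2433]
tool_rot: [-0.004, 0.707, 0.004, 0.707]
ft_force: [-0.1, -0.5, -6.2]
width: 0.465
```

jog_arm:
  commands:
    - {"linear":[0.0,0.001,0.0],"roll":0,"gripper":0.035}
    - {"linear":[0.0,0.001,0.0],"roll":0,"gripper":0.035}

```text
clock: 22.75
eef_pos: [0.5701, 0.0951, 0.2433]
tool_rot: [-0.004, 0.707, 0.004, 0.707]
ft_force: [0.1, -1.9, -5.6]
width: 0.464
```

jog_arm:
  commands:
    - {"linear":[0.0,0.001,0.0],"roll":0,"gripper":0.035}
    - {"linear":[0.0,0.001,0.0],"roll":0,"gripper":0.035}

```text
clock: 22.95
eef_pos: [0.5701, 0.0961, 0.2432]
tool_rot: [-0.004, 0.707, 0.004, 0.707]
ft_force: [-0.0, -0.2, -5.9]
width: 0.461
```

jog_arm:
  commands:
    - {"linear":[0.0,0.001,0.0],"roll":0,"gripper":0.035}
    - {"linear":[0.0,0.001,0.0],"roll":0,"gripper":0.035}

```text
clock: 23.15
eef_pos: [0.5701, 0.0971, 0.2432]
tool_rot: [-0.004, 0.707, 0.004, 0.707]
ft_force: [1.0, -1.4, -5.4]
width: 0.464
```

jog_arm:
  commands:
    - {"linear":[0.0,0.001,0.0],"roll":0,"gripper":0.035}
    - {"linear":[0.0,0.001,0.0],"roll":0,"gripper":0.035}

```text
clock: 23.35
eef_pos: [0.5701, 0.098, 0.2432]
tool_rot: [-0.004, 0.707, 0.004, 0.707]
ft_force: [0.3, -1.8, -4.9]
width: 0.461
```

jog_arm:
  commands:
    - {"linear":[0.0,0.001,0.0],"roll":0,"gripper":0.035}
    - {"linear":[0.0,0.001,0.0],"roll":0,"gripper":0.035}

```text
clock: 23.55
eef_pos: [0.5701, 0.0988, 0.2433]
tool_rot: [-0.004, 0.707, 0.004, 0.707]
ft_force: [1.3, -4.0, -5.8]
width: 0.462
```

```bash
python3 go.py .5708 .09 .2433 .7; python3 - <<'E'
from h import *
a=read_camera("side");save(a,"s13full.png");save(cv2.resize(a[110:190,160:250],None,fx=8,fy=7,interpolation=cv2.INTER_CUBIC),"s13.png")
E
```

```text
t 23.55 pos [0.5701 0.0988 0.2433] yaw 0.65 F [ 1.33 -4.04 -5.76] w 39.5 -> linear [-0.     -0.0088  0.0006] roll -0.05
```

View pics/s13.png

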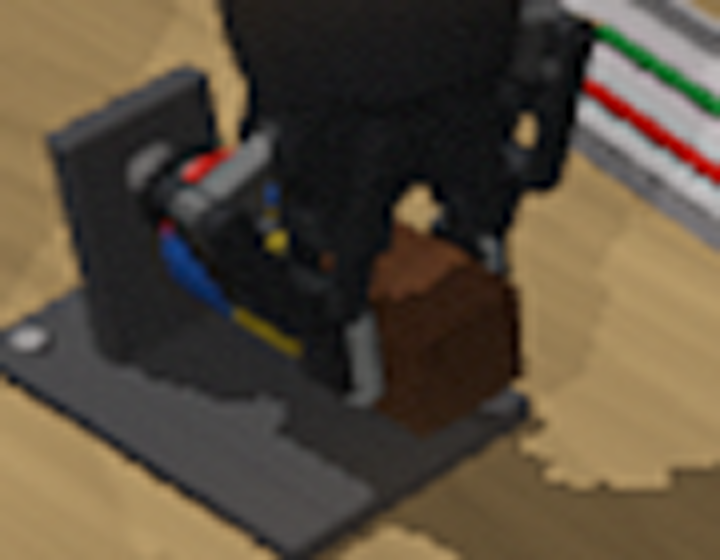

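jog_arm:
  commands:
    - {"linear":[0.0,0.001,0.0],"roll":0,"gripper":0.035}
    - {"linear":[0.0,0.001,0.0],"roll":0,"gripper":0.035}

```text
clock: 23.8
eef_pos: [0.57, 0.0999, 0.2432]
tool_rot: [-0.004, 0.707, 0.004, 0.707]
ft_force: [0.6, -3.9, -5.6]
width: 0.462
```

jog_arm:
  commands:
    - {"linear":[0.0,0.001,0.0],"roll":0,"gripper":0.035}
    - {"linear":[0.0,0.001,0.0],"roll":0,"gripper":0.035}

```text
clock: 24.0
eef_pos: [0.57, 0.1009, 0.2433]
tool_rot: [-0.004, 0.707, 0.004, 0.707]
ft_force: [-0.1, -4.9, -5.0]
width: 0.464
```

jog_arm:
  commands:
    - {"linear":[0.0,0.001,0.0],"roll":0,"gripper":0.035}
    - {"linear":[0.0,0.001,0.0],"roll":0,"gripper":0.035}

```text
clock: 24.2
eef_pos: [0.57, 0.1019, 0.2433]
tool_rot: [-0.004, 0.707, 0.004, 0.707]
ft_force: [0.2, -5.0, -5.3]
width: 0.463
```

Contact was felt at TCP y≈0.0983: Fy stepped by about −2.5 N, then rose slowly. I'm going on to about 5 mm of compression.

jog_arm:
  commands:
    - {"linear":[0.0,0.001,0.0],"roll":0,"gripper":0.035}
    - {"linear":[0.0,0.0017,0.0],"roll":0,"gripper":0.035}
    - {"linear":[0.0,0.0017,0.0],"roll":0,"gripper":0.035}

```text
clock: 24.5
eef_pos: [0.57, 0.1035, 0.2433]
tool_rot: [-0.004, 0.707, 0.004, 0.707]
ft_force: [-0.4, -6.2, -4.4]
width: 0.466
```

jog_arm:
  commands:
    - {"linear":[0.0,0.0,0.0],"roll":0,"gripper":0.035}
    - {"linear":[0.0,0.0,0.0],"roll":0,"gripper":0.042}
    - {"linear":[0.0,0.0,0.0],"roll":0,"gripper":0.05}
    - {"linear":[0.0,0.0,0.0],"roll":0,"gripper":0.07}
    - {"linear":[0.0,0.0,0.0],"roll":0,"gripper":0.085}
    - {"linear":[0.0,0.0,0.0],"roll":0,"gripper":0.085}

```text
clock: 25.1
eef_pos: [0.5701, 0.1037, 0.2434]
tool_rot: [-0.004, 0.707, 0.004, 0.707]
ft_force: [1.1, 2.1, 0.2]
width: 0.992
```

jog_arm:
  commands:
    - {"linear":[-0.04,0.0,0.0],"roll":0,"gripper":0.085}
    - {"linear":[-0.08,0.0,0.0],"roll":0,"gripper":0.085}
    - {"linear":[-0.12,0.0,0.0],"roll":0,"gripper":0.085}
    - {"linear":[-0.14,-0.05,-0.03],"roll":0,"gripper":0.085}
    - {"linear":[-0.14,-0.1,-0.06],"roll":0,"gripper":0.085}
    - {"linear":[-0.14,-0.15,-0.09],"roll":0,"gripper":0.085}
    - {"linear":[-0.14,-0.2,-0.1],"roll":0,"gripper":0.085}
    - {"linear":[-0.14,-0.2,-0.1],"roll":0,"gripper":0.085}

```text
clock: 25.9
eef_pos: [0.4705, -0.1007, 0.3838]
tool_rot: [-0.003, 0.707, 0.003, 0.707]
ft_force: [0.9, 0.2, 0.1]
width: 0.995
```

```bash
python3 go.py .5708 .09 .2433 .7; python3 - <<'E'
from h import *
a=read_camera("side");save(a,"s14full.png");save(cv2.resize(a[110:190,160:250],None,fx=8,fy=7,interpolation=cv2.INTER_CUBIC),"s14.png")
a=read_camera("top");save(a,"t14full.png");save(cv2.resize(a[150:215,135:225],None,fx=8,fy=8,interpolation=cv2.INTER_CUBIC),"t14.png")
E
```

```text
t 25.9 pos [ 0.4705 -0.1007  0.3838] yaw 0.49 F [0.93 0.17 0.11] w 85.0 -> linear [0.1407 0.1898 0.1018] roll -0.21
```

View pics/s14.png

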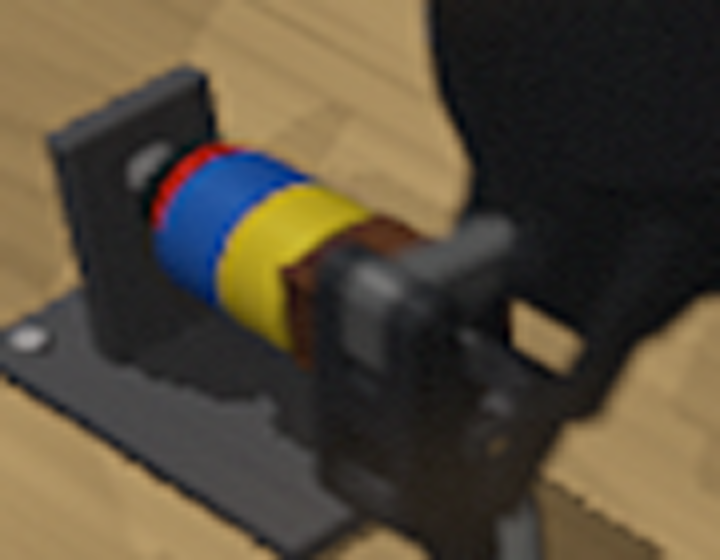

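View pics/t14.png

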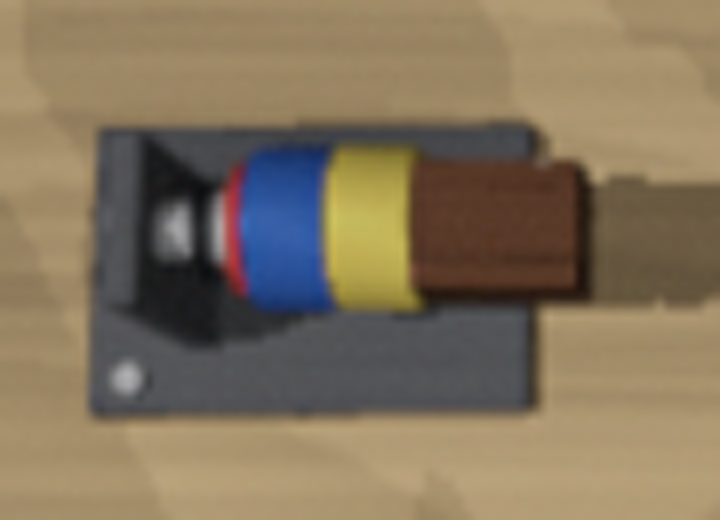

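Side view: plate, blue, yellow and cap form one gapless stack, with the cap front at (290,270). The top view shows the same, from red at (235,230) to brown at (500,230). I'll move clear, then measure the plate's travel and whether anything creeps.

jog_arm:
  commands:
    - {"linear":[0,-0.05,-0.0],"roll":0,"gripper":0.085}
    - {"linear":[0,-0.1,-0.0],"roll":0,"gripper":0.085}
    - {"linear":[0,-0.12,-0.0],"roll":0,"gripper":0.085}
    - {"linear":[0,-0.12,-0.0],"roll":0,"gripper":0.085}
    - {"linear":[0,-0.12,-0.0],"roll":0,"gripper":0.085}
    - {"linear":[0,-0.12,-0.0],"roll":0,"gripper":0.085}
    - {"linear":[0,-0.12,-0.0],"roll":0,"gripper":0.085}
    - {"linear":[0,-0.12,-0.0],"roll":0,"gripper":0.085}

```text
clock: 26.8
eef_pos: [0.4739, -0.2167, 0.3833]
tool_rot: [-0.004, 0.707, 0.005, 0.707]
ft_force: [1.4, -0.1, 1.0]
width: 0.996
```

```bash
python3 - <<'E'
from h import *
t=read_camera("top");save(t,"t15full.png");s=read_camera("side");save(s,"s15full.png")
save(cv2.resize(s[110:190,160:250],None,fx=8,fy=7,interpolation=cv2.INTER_CUBIC),"s15.png")
for n in("top1","t14full","t15full"):
    a=cv2.imread("pics/%s.png"%n).astype(float)
    red=np.clip(a[...,2]-a[...,1]-a[...,0]*0.0,0,None)-20
    for r in(range(171,176),range(182,187)):
        prof=np.mean([a[i,158:176,2]-a[i,158:176,1] for i in r],0); w8=np.clip(prof-20,0,None); 
        print(n,r,prof.round().astype(int),"cent",(158+(w8*np.arange(18)).sum()/w8.sum()).round(2))
br=lambda a:(a[150:215,180:215,2]-a[150:215,180:215,0])
for n in("t14full","t15full"):
    a=cv2.imread("pics/%s.png"%n).astype(float); print(n,a[176:182,180:212,:].mean(0)[:,1].astype(int))
E
```

```text
top1 range(171, 176) [ 0  0 -1  0  0 -1 14 71 83 51 35 14 -1  0  0  0  0  0] cent 166.07
top1 range(182, 187) [-1 -1 -1 -1  0 -1 10 57 86 61 41 24  1 -1  0  0 -1  0] cent 166.34
t14full range(171, 176) [  0  -1  -1   0  12  60  92  11 -37 -38 -37 -37 -37 -37 -37 -37 -27   5] cent 163.65
t14full range(182, 187) [  0  -1   0   0   9  48  91  43 -31 -39 -37 -37 -38 -38 -38 -39 -34  -5] cent 163.96
t15full range(171, 176) [ -1  -1  -1   0  12  59  92  10 -37 -37 -37 -37 -36 -37 -36 -36 -27   4] cent 163.65
t15full range(182, 187) [  0  -1   0  -1  10  47  91  43 -29 -38 -37 -36 -37 -37 -37 -38 -34  -5] cent 163.97
t14full [180 180 180 180 178 158  75  54  56  56  57  56  57  57  56  56  55  56
  56  56  56  56  56  56  56  56  52  30  38  74  90  91]
t15full [178 178 178 178 176 156  73  53  55  56  55  55  55  56  55  55  56  55
  55  55  55  55  55  55  55  55  52  28  37  73  89  90]
```

View pics/s15.png

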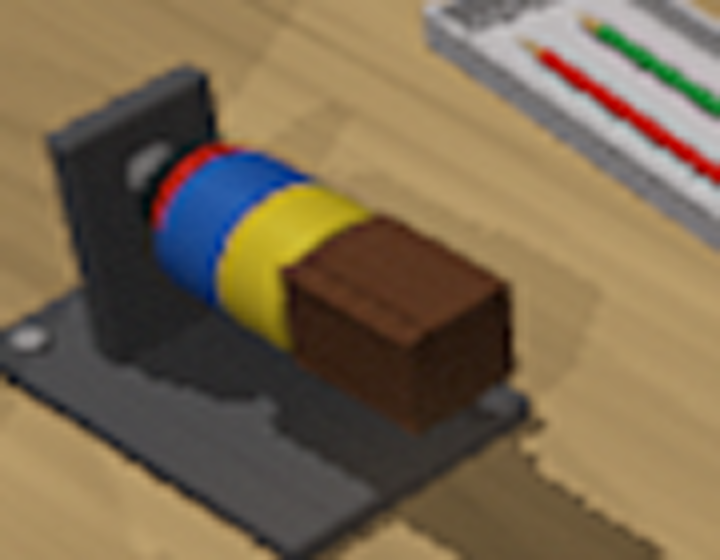

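The plate moved about 1.95 px × 2.46 mm ≈ 4.8 mm of its 10 mm. The stack did not move between two pictures 0.9 s apart. Handing the job in.

```bash
python3 - <<'E'
from h import *
a=cv2.imread("pics/top1.png").astype(int);b=cv2.imread("pics/t15full.png").astype(int)
for n,r in(("tray",(90,135,130,220)),("paperweight",(100,138,255,292)),("stamp",(105,135,325,350))):
    d=np.abs(a-b)[r[0]:r[1],r[2]:r[3]].max(2);print(n,(d>60).sum())
print(workorder.close_job())
E
```

```text
tray 0
paperweight 0
stamp 0
the job is handed in; nothing more can be done
None
```

The tape holder is loaded and the job is handed in, at about 27 s on the clock. On the leftmost stand (the one with the red plate), I slid on the blue roll, then the yellow one, then pushed the cap on until the plate was about half way in.

**Last checks:**
- **Gaps:** The side and top pictures show plate, blue roll, yellow roll and cap touching with no visible gaps.
- **Plate travel:** The cap met the yellow roll at tool y ≈ 0.0983 and I stopped at 0.1037, so about 5.4 mm by feel. The top camera shows about 4.8 mm of the 10 mm, so the two differ slightly but both are close to half way.
- **Stability:** Two top pictures taken 0.9 s apart, with the arm clear, show no movement of the stack.
- **Bystanders:** Comparing pictures from before and after, the pencil tray, paperweight and stamp have not moved.
- **Forces:** The push along the rod read at most about 6 N. The highest reading overall was about 10 N, straight up, while gripping parts in the caddy.

**Did not match the description:** The drag while sliding the cap on read only about 1–2 N with the arm stopped after each step, not the stated 5–10 N. The cap has stayed where I left it.

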